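# Unload the resin bonding jig and send the tray on

## Task

Open the bonding jig by lifting its cover plate straight up off the two dowels, keeping the plate level, and lay it flat on the rubber mat, lined up with it and inside its edges. Then take every resin block out of the jig and set it down, without dropping it, on the floor of the steel tray. Last, push the loaded tray along the bench, without lifting it, into the taped corners so that it sits centred and square between them; leave everything else alone.

Things in the scene. Friction and masses are not known exactly. Their poses are not given: they have to be found in the camera images.
- jig: Fixed bonding jig: dark steel base 100 (x) by 214 (y) by 15 mm; origin under its centre, on the bench. Two dowels at y = +88 and -88 mm: an 18 mm thick shoulder up to 49 mm above the bench, then a 10 mm pin, tip chamfered, up to 67 mm. The cover plate starts on the shoulders, above the blocks, which stand on the base in a row along y, 31 mm apart between middles.
- plate: Loose aluminium cover plate, 90 (x) by 210 (y) by 8 mm, 0.34 to 0.5 kg; origin at the centre of its underside. Two 11 mm through holes at y = +88 and -88 mm sit over the dowel pins with 1 mm of play; it is free of them once it has risen 18 mm.
- plate_grip (a point): Grip point of the cover plate, over its centre of mass, in an upright black grip on its middle, 12 mm thick (x), 60 mm long (y), 34 mm high. The point is 30 mm above the plate's underside, 22 mm above its top face, 12 mm below the grip's top; axes as the plate's, z its upward normal.
- mat: Fixed black rubber mat 130 mm (x) by 240 mm (y), 4 mm thick; origin at the centre of its underside, on the bench. The cover plate is to be laid on it, long side along y (either way round).
- tray: Loose open steel tray (0.5 kg) on the bench, outside 130 mm (x) by 220 mm (y), 22 mm high; walls and floor 4 mm thick; origin at the centre of its underside.
- area: Area of the bench marked by four black tape corners (flat, nothing to bump into), 168 mm (x) by 258 mm (y) between the tapes' middle lines; origin at its centre on the bench. It lies 115 to 150 mm from the tray's start, roughly along the tray's +x, away from the robot, and is turned up to 0.15 rad to it.
- block0_mid (a point): Centre (half-way up) of resin block 0: 40 mm (x) by 22 mm (y) by 30 mm high, amber resin on a white backing, 45 g, loose. All blocks are alike; 3 to 5 of them are present, the others are absent (None).
- block1_mid (a point): Centre (half-way up) of resin block 1: 40 mm (x) by 22 mm (y) by 30 mm high, amber resin on a white backing, 45 g, loose. All blocks are alike; 3 to 5 of them are present, the others are absent (None).
- block2_mid (a point): Centre (half-way up) of resin block 2: 40 mm (x) by 22 mm (y) by 30 mm high, amber resin on a white backing, 45 g, loose. All blocks are alike; 3 to 5 of them are present, the others are absent (None).
- block3_mid (a point): Centre (half-way up) of resin block 3: 40 mm (x) by 22 mm (y) by 30 mm high, amber resin on a white backing, 45 g, loose. All blocks are alike; 3 to 5 of them are present, the others are absent (None).
- block4_mid (a point): Centre (half-way up) of resin block 4: 40 mm (x) by 22 mm (y) by 30 mm high, amber resin on a white backing, 45 g, loose. All blocks are alike; 3 to 5 of them are present, the others are absent (None).
- dish: Bystander, loose: shallow glass dish, 64 mm across, 14 mm high; origin at the centre of its underside. Leave it alone.
- reagent: Bystander, loose: small amber bottle, 44 mm across, 90 mm high; origin at the centre of its underside. Leave it alone.
- buffer: Bystander, loose: white bottle, 52 mm across, 110 mm high; origin at the centre of its underside. Leave it alone.
- slidebox: Bystander, loose: closed grey slide box, 80 x 95 x 32 mm; origin at the centre of its underside. Leave it alone.
- beaker: Bystander, loose: glass beaker, 60 mm across, 70 mm high; origin at the centre of its underside. Leave it alone.
- driver: Bystander, loose: small screwdriver, 160 mm long; origin at the centre of its underside (half-way along it). Leave it alone.

How it is judged:
By the outcome, as a careful person would: the job done as asked, in the order asked, and still so for the second after the job is handed in, with the robot touching nothing.
Of block0, block1, block2, block3, block4 only 3 to 5 are there at a start; the rules pass over those that are not, and their reading is None.
At some moment in a run one of tray, block0, block1, block2, block3, block4 may be knocked a few centimetres aside while the robot is not near it.
It also fails if it takes over 208 s, if anything falls off the work surface, if the arm or the gripper's body presses on something with over 40 N, if the wrist force passes 120 N, or if a joint passes its speed limit or range.

## Robot

A 7-joint arm with a two-finger parallel gripper is mounted at the origin on the work surface. World frame = base frame: x ahead of the robot, y to its left, z up, the work surface at z = 0. Lengths are in mm, angles in rad, forces in N, time in s.
With the tool pointing down it reaches from about 425 to 875 mm from the base axis. Payload 8.4 kg.
Tool frame: the origin (TCP) lies between the finger pads; the fingertips stand 22 mm ahead of it and the grasp point (between the pads) lies 3 mm ahead of it; z points along the fingers, y is the direction in which the jaws open and shut (so a half turn about z gives the same grasp; the last joint's range is limited). The gripper opens to 87 mm and grips with 3 to 60 N. Pads are 19 mm wide; open, the fingers measure 117 mm over their backs; the gripper's body (75 mm by 190 mm) begins 51 mm behind the grasp point.
Start: joints at [-1.239, 0.333, 0.04, 1.465, -0.013, 1.343, -0.059], TCP at [271.436, 590.582, 244.546] pointing down, gripper open.
Joint ranges: [-2.58, 2.58], [-0.38, 2.09], [-1.3, 1.39], [0.25, 2.4], [-1.5, 4.64], [0.08, 2.09], [-2.65, 2.65]. Speed limits (rad/s): [2.22, 2.22, 2.79, 2.79, 3.14, 3.14, 3.14].

## Interface

Orientations are given as a 3x3 rotation matrix whose columns are the frame's x, y, z axes.
In Python, from bench import sensors, viewer, job gives the robot as it stands.
- The arm moves only by the shell command python3 -m handwheel 'ROWS' [FORCE]. ROWS is JSON, a list of rows, each a list of 7 numbers: the finger opening in cm, from 0 to 8.7, then the shift along the tool's x, y, z in cm, then the turn, a rotation vector about the tool's x, y, z in degrees. In form: [[fingers, x, y, z, ax, ay, az], ...]. A call has 1 to 10 rows; each row shifts and turns the commanded pose from where the row before left it, along the tool's axes as they then stand; what a row does not reach is not made up. A row lasts 1/8 s, in which the tool goes at most 62.5 mm and 10.7 degrees, less where a joint would pass 70% of its speed; a pose out of reach is approached as far as the arm can. A call with a gripper value outside its range is refused whole. The fingers move at their own pace and stop on an object; FORCE is the grip in N (left out, the last holds). Time passes only in rows, so rows that do not move let the fingers close. It gives the time, the measured TCP pose, the force and the opening at its end, in the units of the state.
- sensors.get_state(): the state, without advancing time (a new reading comes with each control period).
- viewer.snapshot(name): name is "scene" or "top"; returns a dict with "color" (480x640x3 uint8, blue, green, red), "depth" (480x640 float32, mm along the optical axis (not along the pixel's ray), 0 where there is no reading), "fx", "fy", "cx", "cy" (pixels), "rvec" (rotation vector, rad) and "tvec" (3), from world to camera coordinates, as OpenCV has them. Camera axes: x right, y down, z forward; pixel columns grow to the right and rows downward; lengths in mm; the calibration is good to about 2 mm. A picture is of the moment at which its call begins.
- job.job_done(): hands the job in, once; it reports no verdict.
Trained networks look in a picture, given as the dict that the camera call returned (one of the last four; its "shot" number tells which), for a name from the list of things; names that differ only in an ending like _2 or _b are one class to them, and where a whole thing is asked for, a point or a joint stands for the part that bears it (a point fixed in the world has none). Each returns a list of dicts, best first, with "p" (0 to 1); they miss things now and then, are a little off and sometimes report something else, mostly with a low value. They report only what shows in the picture. A call takes as long as a camera call.
- viewer.silhouettes(picture, name): "mask" (480x640 bool, what is visible of it) and "centre" ([column, row] as shares, 0 to 1, of the picture: columns of its width, rows of its height, amid what is visible of it).
- viewer.mark_of(picture, name): "centre" ([column, row] as shares, 0 to 1, of the picture: columns of its width, rows of its height: a listed point, or the origin of a listed thing).
The state is a dict: "time_s": time; "q": joint angles; "qvel": joint speeds; "joint_efforts": joint torques, N m; "tool_pos": TCP position; "tcp_rot": TCP orientation; "contact_force": force on the tool from outside, world axes, zero at the start; "moment": the same for the moment, N m; "width": opening from 0.0 (shut) to 1.0 (fully open).
Only numpy, scipy, OpenCV 4.12 (cv2) and the standard library are available. Lean on these libraries where they do the work, as an engineer would, in place of code of your own. Each camera call takes 0.05 s, during which the arm holds its last target.

## Working session

There is one attempt and no reset: what is moved stays moved. The work goes in short steps, Python scripts to look and compute and a shell command to move; the robot and the scene stay as the last step left them, time stands still between calls to the robot, and variables do not carry over. Pictures are saved under pics/ and viewed, and the job is handed in when it is done.

```bash
ls; mkdir -p pics
python3 - <<'E'
from bench import sensors, viewer, job
import cv2
s=sensors.get_state();print(s)
for n in("scene","top"):
    p=viewer.snapshot(n);cv2.imwrite(f"pics/{n}0.png",p["color"]);print({k:p[k] for k in p if k not in("color","depth")})
E
```

```text
pics
{'time_s': 0.0, 'q': array([-1.23920703,  0.33389741,  0.03983833,  1.46627764, -0.0134141 ,
        1.34329237, -0.05850277]), 'qvel': array([-5.98375595e-04, -9.56140515e-04, -1.27120402e-03,  6.31500154e-04,
        1.01132691e-05, -6.31999545e-04,  8.26542308e-04]), 'joint_efforts': array([-1.17240441e-03, -6.56336617e+01,  1.33433897e+00, -4.03832173e+01,
       -6.00115838e-02,  4.42205323e-02,  1.32757095e-04]), 'tool_pos': array([271.25082386, 590.2169815 , 243.66435421]), 'tcp_rot': array([[-9.08640740e-01,  4.17578318e-01, -5.95109122e-04],
       [ 4.17578734e-01,  9.08639513e-01, -1.49515032e-03],
       [-8.36026940e-05, -1.60705941e-03, -9.99998705e-01]]), 'contact_force': array([-0.54455632, -0.15541415, -0.1117996 ]), 'moment': array([ 0.00087579,  0.06481843, -0.01528276]), 'width': 0.9992857001857124}
{'fx': 479.63486640305865, 'fy': 479.63486640305865, 'cx': 325.31815009854523, 'cy': 236.96386702632546, 'rvec': array([ 1.656115  ,  1.62446324, -0.83676692]), 'tvec': array([ -58.84809472, -261.36066176, 1464.4013229 ]), 'shot': 1}
{'fx': 504.9631913899561, 'fy': 504.9631913899561, 'cx': 326.5731991022139, 'cy': 233.31712238038511, 'rvec': array([ 2.11814286, -2.13814523,  0.22456491]), 'tvec': array([  25.0882287 ,  596.33989043, 1153.155562  ]), 'shot': 2}
```

View pics/scene0.png

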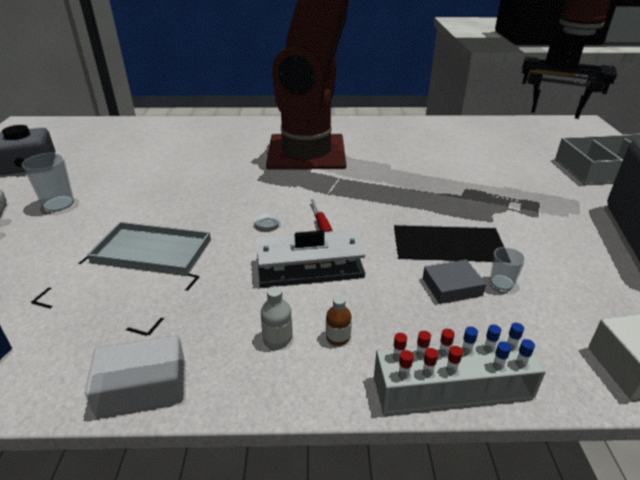

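View pics/top0.png

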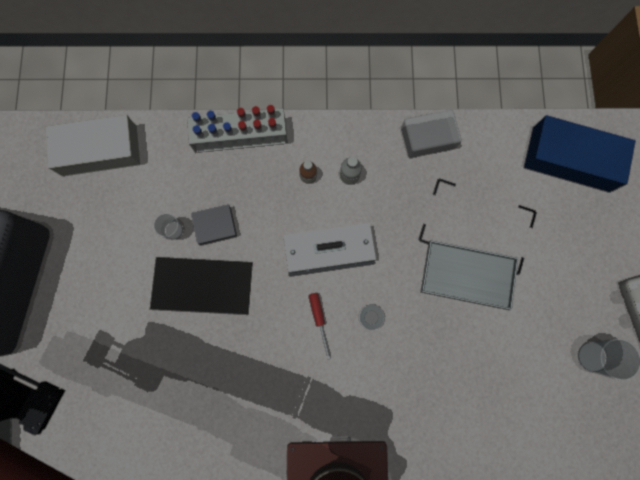

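The top view shows the jig with its plate at about (331,248), the mat at (202,286), the tray at (469,275) and the tape corners at (445,185), (527,215), (424,234) and (520,266). The scene view agrees with it.

```bash
cat > h.py <<'E'
import numpy as np, cv2
from bench import sensors, viewer
def cam(p):
    R=cv2.Rodrigues(np.array(p["rvec"]))[0];t=np.array(p["tvec"]);return R,t,np.array([[p["fx"],0,p["cx"]],[0,p["fy"],p["cy"]],[0,0,1]])
def toplane(p,uv,z):
    R,t,K=cam(p);uv=np.atleast_2d(uv).astype(float)
    d=(np.linalg.inv(K)@np.c_[uv,np.ones(len(uv))].T).T@R; c=-R.T@t
    s=(z-c[2])/d[:,2]; return (c+d*s[:,None])[:,:2]
def proj(p,X):
    R,t,K=cam(p);return cv2.projectPoints(np.atleast_2d(X).astype(float),R,t,K,None)[0][:,0]
def cloud(p,mask=None):
    R,t,K=cam(p);d=p["depth"];m=d>0
    if mask is not None:m&=mask
    v,u=np.nonzero(m);z=d[v,u];X=np.c_[(u-K[0,2])/K[0,0]*z,(v-K[1,2])/K[1,1]*z,z];return (X-t)@R
def rect(xy):
    (cx,cy),(w,h),a=cv2.minAreaRect(xy.astype(np.float32))
    # long side direction angle relative to +y
    b=cv2.boxPoints(((cx,cy),(w,h),a));e1=b[1]-b[0];e2=b[2]-b[1];L=e1 if np.linalg.norm(e1)>np.linalg.norm(e2) else e2
    if L[1]<0:L=-L
    return np.round([cx,cy,min(w,h),max(w,h),np.arctan2(-L[0],L[1])],3)
def mask(p,n,i=0):
    r=viewer.silhouettes(p,n);return r[i]["mask"] if len(r)>i else None
def mark(p,n): return [(np.array(r["centre"])*[640,480],round(r["p"],2)) for r in viewer.mark_of(p,n)]
def edgerect(p,m,z):
    c=max(cv2.findContours(m.astype(np.uint8),cv2.RETR_EXTERNAL,cv2.CHAIN_APPROX_NONE)[0],key=cv2.contourArea)[:,0]
    return rect(toplane(p,c,z))
def st():
    s=sensors.get_state();R=s["tcp_rot"];return s["time_s"],s["tool_pos"],R,np.arctan2(R[1,0],R[0,0])
E
python3 - <<'E'
from h import *
np.set_printoptions(suppress=True,precision=2)
p=viewer.snapshot("top")
for n,z in(("plate",57),("mat",4),("tray",22),("jig",15),("slidebox",32)):
    m=mask(p,n);
    if m is None: print(n,None);continue
    C=cloud(p,m);print(n,edgerect(p,m,z),"z med",np.median(C[:,2]),rect(C[:,:2]))
for q in("top","scene"):
  p=viewer.snapshot(q)
  for n,z in(("plate",49),("plate_grip",79),("mat",0),("tray",0),("area",0),("dish",0),("reagent",0),("buffer",0),("beaker",0),("driver",0),("slidebox",0),("jig",0)):
    print(q,n,[(u,c,toplane(p,u,z)[0]) for u,c in mark(p,n)][:2])
  for i in range(1):
    print([(u,c,toplane(p,u,30)[0]) for u,c in mark(p,"block0_mid")])
E
```

```text
plate [563.87  14.2   92.53 210.08   0.13] z med 57.33195899403742 [569.71  16.24 103.82 212.71   0.14]
mat [480.01 326.62 134.04 243.73  -0.07] z med 4.107554243663898 [480.75 327.82 135.17 245.79  -0.06]
tray [ 497.58 -328.2   134.65  227.62   -0.2 ] z med 4.584030914211983 [ 499.9  -335.28  136.96  232.37   -0.21]
jig [517.93   8.54  11.1  203.6    0.14] z med 15.156089922991969 [517.85   8.35  52.26 198.22  -0.1 ]
slidebox [625.19 295.34  86.95  97.82   0.23] z med 32.03798663525506 [632.48 298.44  91.67  96.07   0.22]
top plate [(array([331.39, 247.92]), 0.91, array([562.38,   8.14])), (array([348.42, 178.42]), 0.55, array([735.85, -36.13]))]
top plate_grip [(array([330.69, 244.9 ]), 0.85, array([564.62,  10.55]))]
top mat [(array([202.3 , 285.31]), 0.92, array([480.13, 324.78]))]
top tray [(array([469.38, 275.62]), 0.7, array([ 497.92, -335.28]))]
top area []
top dish [(array([370.82, 317.42]), 0.92, array([398.03, -87.16]))]
top reagent [(array([306.3 , 177.98]), 0.74, array([752.83,  68.83])), (array([329.92, 247.68]), 0.54, array([571.1 ,  10.43]))]
top buffer [(array([345.7
[... 489 characters left out ...]
ene tray [(array([152.32, 249.98]), 0.98, array([ 499.16, -330.85]))]
scene area []
scene dish [(array([262.02, 221.62]), 0.65, array([ 389.21, -100.92]))]
scene reagent [(array([339.33, 338.69]), 0.8, array([764.91,  66.2 ]))]
scene buffer [(array([279.42, 336.38]), 0.87, array([757.73, -38.98]))]
scene beaker [(array([503.49, 282.58]), 0.71, array([619.53, 404.15]))]
scene driver [(array([318.98, 221.18]), 0.77, array([389.1 ,  34.93]))]
scene slidebox [(array([450.5, 288. ]), 0.77, array([634.32, 293.18]))]
scene jig [(array([313.02, 269.71]), 0.88, array([572.74,  20.42]))]
[(array([275.58, 256.42]), 0.5, array([565.41, -56.07])), (array([446.59, 242.69]), 0.46, array([522.35, 306.62]))]
```

Run:
```python
from h import *
p=viewer.snapshot("top")
c=p["color"];cv2.imwrite("pics/a1.png",cv2.resize(c[160:300,400:560],None,fx=5,fy=5,interpolation=cv2.INTER_CUBIC))
p=viewer.snapshot("scene")
c=p["color"];cv2.imwrite("pics/a2.png",cv2.resize(c[190:310,200:400],None,fx=4,fy=4,interpolation=cv2.INTER_CUBIC))
```

```text
(no output)
```

View pics/a1.png

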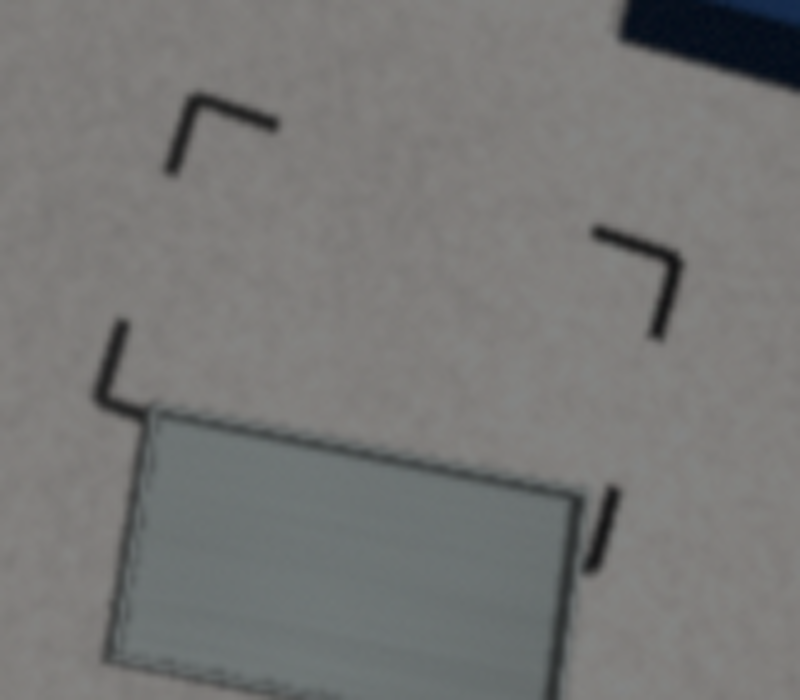

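View pics/a2.png

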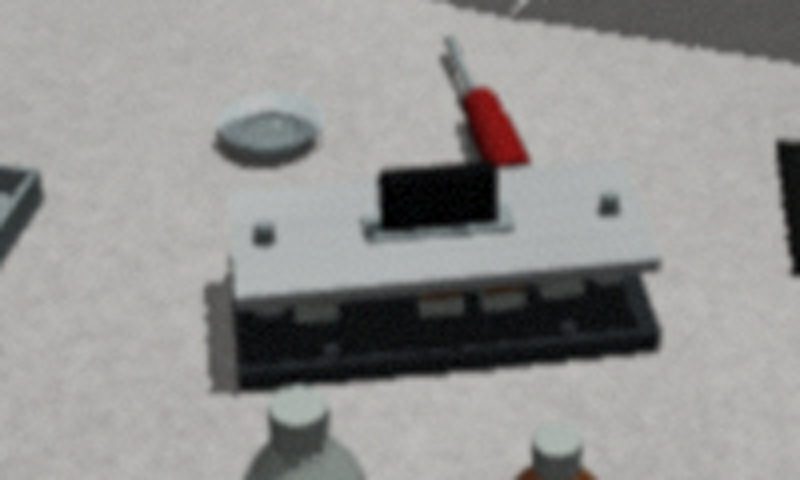

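The area's tape corners and four or so blocks under the plate are visible. Next I'll refine the area, the grip and the tray.

Run:
```python
from h import *
np.set_printoptions(suppress=True,precision=2)
p=viewer.snapshot("top")
uv=np.array([[197,97],[681,256],[585,585],[100,400]])/5+[400,160]-0.4
W=toplane(p,uv,0);print(W,[np.linalg.norm(W[i]-W[(i+1)%4]) for i in range(4)])
a=W[0]-W[1];print("area yaw",np.arctan2(-a[0],a[1]),"centre",(W[1]+W[3])/2)
b=W[0]-W[3];print(np.arctan2(b[1],b[0]))
for n in("top","scene"):
    p=viewer.snapshot(n);C=cloud(p);
    m=(abs(C[:,2]-88)<7)&(abs(C[:,0]-565)<60)&(abs(C[:,1]-12)<60);print(n,"grip",m.sum(),rect(C[m][:,:2]) if m.sum()>5 else 0,C[m].mean(0))
    m=(abs(C[:,2]-57)<3)&(abs(C[:,0]-565)<90)&(abs(C[:,1]-12)<140);print("plate",m.sum(),rect(C[m][:,:2]),C[m].mean(0))
    m=mask(p,"tray");print("tray",edgerect(p,m,22),edgerect(p,m,0),edgerect(p,m,11))
    m=mask(p,"mat");print("mat",edgerect(p,m,4))
    m=mask(p,"plate");print("plate",edgerect(p,m,57));
    m=mask(p,"plate_grip")
```

```text
[[ 748.12 -272.95]
 [ 662.18 -516.58]
 [ 494.39 -453.16]
 [ 589.83 -215.42]] [np.float64(258.3396169586425), np.float64(179.38090328917352), np.float64(256.1873091090832), np.float64(168.41204505993244)]
area yaw -0.33909052366030196 centre [ 626.01 -366.  ]
-0.34860797389347714
top grip 140 [563.11  13.75  12.86  59.39   0.14] [562.47  13.78  90.25]
plate 2462 [563.47  14.    91.06 209.98   0.14] [562.93  14.47  57.13]
tray [ 497.67 -327.56  133.04  225.9    -0.2 ] [ 500.05 -334.21  135.43  229.97   -0.2 ] [ 498.86 -330.88  134.24  227.94   -0.2 ]
mat [479.1  326.89 133.72 240.74  -0.07]
plate [564.02  14.11  92.32 209.76   0.13]
scene grip 197 [565.    14.47  14.01  59.04   0.1 ] [566.98  13.83  87.42]
plate 2343 [563.31  13.59  95.42 209.68   0.13] [570.88  12.45  56.27]
tray [ 513.66 -326.01  155.17  231.73   -0.21] [ 483.4  -338.71  160.79  240.13   -0.21] [ 498.53 -332.36  157.98  235.93   -0.21]
mat [481.86 325.26 136.95 243.55  -0.05]
plate [564.97  14.33 112.24 211.6    0.11]
```

```bash
cat >> h.py <<'E'
def to(x,y,z,jaw):
    """shift (cm) in present tool axes and turn (deg about tool z) so that jaw axis (tool y) is at world angle jaw (deg, mod 180)"""
    t,P,R,_=st(); d=R.T@(np.array([x,y,z])-P)/10
    ja=np.degrees(np.arctan2(R[1,1],R[0,1])); dj=(jaw-ja+90)%180-90
    # residual tilt
    q=sensors.get_state()
    tilt=np.degrees(R.T@np.cross(R[:,2],[0,0,-1]))
    a=np.radians(dj);Rn=cv2.Rodrigues(np.array([0,0,a]))[0]@R;d2=Rn.T@(np.array([x,y,z])-P)/10
    print("t",round(t,2),"pos",P.round(1),"jaw",round(ja,2),"| shift now-axes",d.round(2),"turn az",round(-dj,2),"tilt",tilt.round(2),"| shift after turn",d2.round(2),"| F",q["contact_force"].round(1),"w",round(q["width"]*87,1),"q7",q["q"][6].round(2))
E
python3 -c "
from h import *
to(563.7,14,200,7.7)"
```

```text
t 2.45 pos [271.4 590.6 244.5] jaw 65.31 | shift now-axes [-50.64 -40.18   4.46] turn az 57.61 tilt [-0. -0.  0.] | shift after turn [-61.05  21.24   4.45] | F [-0.7  0.5  0.2] w 86.8 q7 -0.06
```

```bash
python3 -m handwheel '[[8.7,-4,-3.2,0,0,0,0],[8.7,-4,-3.2,0,0,0,0],[8.7,-4,-3.2,0,0,0,0],[8.7,-4,-3.2,0,0,0,0],[8.7,-4,-3.2,0,0,0,0],[8.7,-4,-3.2,0,0,0,0],[8.7,-4,-3.2,0,0,0,0],[8.7,-4,-3.2,0,0,0,0],[8.7,-4,-3.2,0,0,0,0],[8.7,-4,-3.2,0,0,0,0]]' 10
python3 -m handwheel '[[8.7,-4,-3.2,0.5,0,0,0],[8.7,-4,-3.2,0.5,0,0,0],[8.7,0,0,0.5,0,0,10],[8.7,0,0,0.5,0,0,10],[8.7,0,0,0.5,0,0,10],[8.7,0,0,0.5,0,0,10],[8.7,0,0,0.5,0,0,10],[8.7,0,0,0.5,0,0,7.6],[8.7,0,0,0,0,0,0]]'
python3 -c "
from h import *
to(563.7,14,120,7.7)"
```

```text
time_s: 3.7
tool_pos: [501.8, 131.2, 244.9]
tcp_rot: [[-0.909, 0.418, 0.001], [0.418, 0.909, 0.0], [-0.0, 0.001, -1.0]]
contact_force: [0.8, 0.8, 0.4]
width: 1.003
time_s: 4.82
tool_pos: [547.0, 41.3, 204.4]
tcp_rot: [[-0.135, 0.991, -0.0], [0.991, 0.135, -0.0], [-0.0, -0.001, -1.0]]
contact_force: [-0.1, -0.3, 0.4]
width: 1.001
t 4.83 pos [547.   41.3 204.4] jaw 7.77 | shift now-axes [-2.93  1.29  8.44] turn az 0.07 tilt [-0.03  0.01 -0.  ] | shift after turn [-2.93  1.29  8.44] | F [-0.1 -0.3  0.4] w 87.1 q7 0.07
```

```bash
python3 -m handwheel '[[8.7,-1.46,0.65,2,0,0,0],[5,-1.46,0.65,2,0,0,0],[5,0,0,2,0,0,0],[5,0,0,2,0,0,0],[5,0,0,2,0,0,0],[5,0,0,1.5,0,0,0],[5,0,0,0.6,0,0,0],[5,0,0,0,0,0,0]]'
python3 - <<'E'
from h import *
to(563.7,14,84,7.7)
for n in("top","scene"):
    p=viewer.snapshot(n);o=(260,200) if n=="top" else (230,150)
    cv2.imwrite(f"pics/g_{n}.png",cv2.resize(p["color"][o[1]:o[1]+120,o[0]:o[0]+160],None,fx=4,fy=4,interpolation=cv2.INTER_CUBIC))
E
```

```text
time_s: 5.82
tool_pos: [564.1, 14.0, 83.6]
tcp_rot: [[-0.135, 0.991, -0.0], [0.991, 0.135, -0.0], [-0.0, -0.0, -1.0]]
contact_force: [0.0, 0.0, 0.7]
width: 0.575
t 5.83 pos [564.1  14.   83.6] jaw 7.75 | shift now-axes [ 0.01 -0.04 -0.04] turn az 0.05 tilt [-0.01  0.01  0.  ] | shift after turn [ 0.01 -0.04 -0.04] | F [0.  0.  0.7] w 50.0 q7 0.21
```

View pics/g_scene.png

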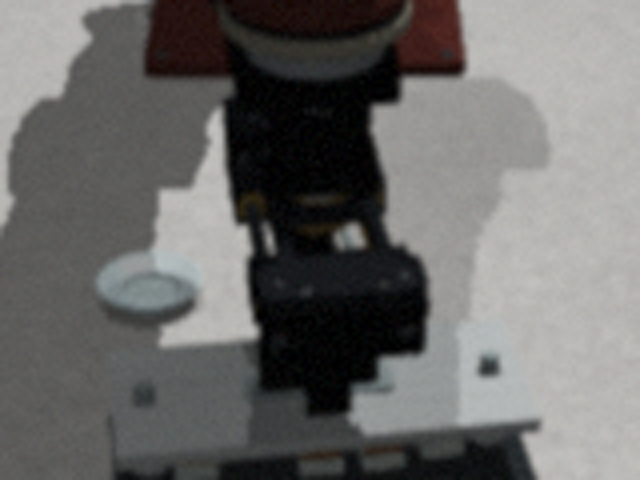

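```bash
python3 -m handwheel '[[2,0,0,0,0,0,0],[2,0,0,0,0,0,0],[2,0,0,0,0,0,0],[1,0,0,0,0,0,0],[0.5,0,0,0,0,0,0],[0.5,0,0,0,0,0,0],[0.5,0,0,0,0,0,0]]' 6; python3 -c "
from h import *
to(563.7,14,84,7.7)"
```

```text
time_s: 6.8
tool_pos: [564.1, 14.1, 83.6]
tcp_rot: [[-0.134, 0.991, 0.0], [0.991, 0.134, 0.0], [-0.0, 0.0, -1.0]]
contact_force: [0.9, 0.7, 0.3]
width: 0.136
t 6.8 pos [564.1  14.1  83.6] jaw 7.72 | shift now-axes [ 0.   -0.04 -0.04] turn az 0.02 tilt [0.01 0.   0.  ] | shift after turn [ 0.   -0.04 -0.04] | F [0.9 0.7 0.3] w 11.8 q7 0.21
```

The fingers straddle the grip, and with it held (11.8 mm) there is almost no side load. Next is a firmer grip and a straight lift.

```bash
python3 -m handwheel '[[0.5,0,0,0,0,0,0],[0.5,0,0,0,0,0,0],[0.5,0,0,-0.2,0,0,0],[0.5,0,0,-0.3,0,0,0],[0.5,0,0,-0.3,0,0,0],[0.5,0,0,-0.3,0,0,0]]' 45; python3 -c "
from h import *
to(563.7,14,84,7.7)"
python3 -m handwheel '[[0.5,0,0,-0.5,0,0,0],[0.5,0,0,-0.5,0,0,0],[0.5,0,0,-0.5,0,0,0],[0.5,0,0,-0.5,0,0,0],[0.5,0,0,-1,0,0,0],[0.5,0,0,-1,0,0,0],[0.5,0,0,-1,0,0,0],[0.5,0,0,-1,0,0,0],[0.5,0,0,0,0,0,0]]'
python3 - <<'E'
from h import *
to(480,326,150,-3.4)
for n in("top","scene"):
    p=viewer.snapshot(n);cv2.imwrite(f"pics/l_{n}.png",p["color"])
    C=cloud(p);m=(abs(C[:,0]-565)<90)&(abs(C[:,1]-12)<140)&(abs(C[:,2]-117)<12)
    D=C[m]
    if len(D)>50:
        A=np.c_[D[:,:2]-[564,14],np.ones(len(D))]
        s=np.linalg.lstsq(A,D[:,2],rcond=None)[0];print(n,len(D),s)
E
```

```text
time_s: 7.55
tool_pos: [563.9, 14.0, 94.7]
tcp_rot: [[-0.134, 0.991, -0.0], [0.991, 0.134, -0.0], [-0.0, -0.0, -1.0]]
contact_force: [1.4, 0.5, -3.3]
width: 0.134
t 7.55 pos [563.9  14.   94.7] jaw 7.72 | shift now-axes [-0.   -0.02  1.07] turn az 0.02 tilt [-0.02  0.   -0.  ] | shift after turn [-0.   -0.02  1.07] | F [ 1.4  0.5 -3.3] w 11.7 q7 0.2
time_s: 8.68
tool_pos: [564.5, 14.1, 155.5]
tcp_rot: [[-0.134, 0.991, 0.002], [0.991, 0.134, 0.0], [0.0, 0.002, -1.0]]
contact_force: [0.1, 0.0, -3.8]
width: 0.132
t 8.68 pos [564.5  14.1 155.5] jaw 7.72 | shift now-axes [32.04 -4.19  0.56] turn az 11.12 tilt [ 0.09 -0.01  0.  ] | shift after turn [ 30.63 -10.29   0.55] | F [ 0.1  0.  -3.8] w 11.5 q7 0.16
top 456 [2.25025728e-03 1.56992592e-03 1.27221824e+02]
scene 2536 [-2.32440891e-02 -3.01947976e-03  1.26921129e+02]
```

View pics/l_scene.png

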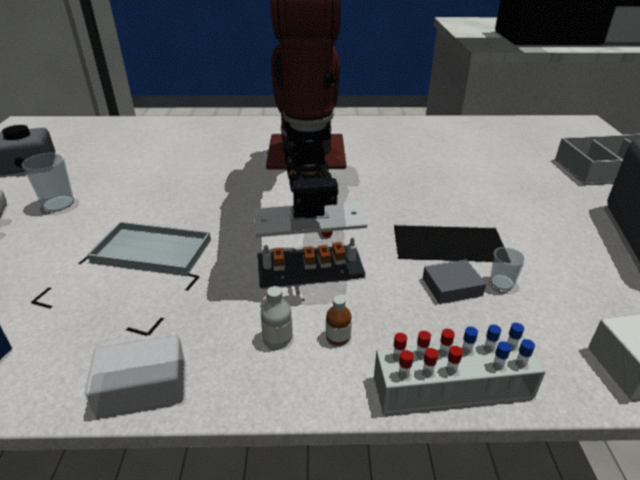

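The plate hangs level and clear of the dowels. Four blocks show in the jig at about (278,258), (310,257), (324,254) and (339,251). I'll carry the plate to the mat.

```bash
python3 -m handwheel '[[0.5,2,-0.5,0,0,0,0],[0.5,4,-1,0,0,0,0],[0.5,4,-1,0,0,0,0],[0.5,4,-1,0,0,0,2],[0.5,4,-1,0,0,0,2],[0.5,4,-1,0,0,0,2],[0.5,3.5,-1,0,0,0,2],[0.5,2.5,-0.5,0,0,0,2],[0.5,1.5,-0.5,0,0,0,1.4],[0.5,0,0,0,0,0,0]]' 45; python3 -c "
from h import *
to(480.3,326.6,120,-3.7)"
```

```text
time_s: 10.02
tool_pos: [462.9, 302.0, 153.9]
tcp_rot: [[0.062, 0.998, -0.001], [0.998, -0.062, -0.001], [-0.001, -0.001, -1.0]]
contact_force: [0.3, -0.0, -4.2]
width: 0.136
t 10.03 pos [462.9 302.  153.9] jaw -3.54 | shift now-axes [2.57 1.59 3.39] turn az 0.16 tilt [-0.05  0.04 -0.  ] | shift after turn [2.57 1.58 3.39] | F [ 0.3 -0.  -4.2] w 11.8 q7 -0.64
```

```bash
python3 -m handwheel '[[0.5,1,0.5,0,0,0,0],[0.5,1.5,1.1,1,0,0,0.16],[0.5,0,0,2,0,0,0],[0.5,0,0,2,0,0,0],[0.5,0,0,2,0,0,0],[0.5,0,0,1.5,0,0,0],[0.5,0,0,1,0,0,0],[0.5,0,0,0,0,0,0]]'
python3 - <<'E'
from h import *
to(480.3,326.6,38.6,-3.7)
for n in("top","scene"):
    p=viewer.snapshot(n)
    o=(120,220) if n=="top" else (360,180)
    cv2.imwrite(f"pics/m_{n}.png",cv2.resize(p["color"][o[1]:o[1]+120,o[0]:o[0]+160],None,fx=4,fy=4))
E
```

```text
time_s: 11.02
tool_pos: [481.2, 324.6, 59.0]
tcp_rot: [[0.067, 0.998, -0.001], [0.998, -0.067, -0.001], [-0.001, -0.001, -1.0]]
contact_force: [0.3, 0.5, -3.2]
width: 0.135
t 11.03 pos [481.2 324.6  59. ] jaw -3.86 | shift now-axes [ 0.19 -0.1   2.04] turn az -0.16 tilt [-0.04  0.05 -0.  ] | shift after turn [ 0.19 -0.1   2.04] | F [ 0.3  0.5 -3.2] w 11.7 q7 -0.59
```

View pics/m_top.png

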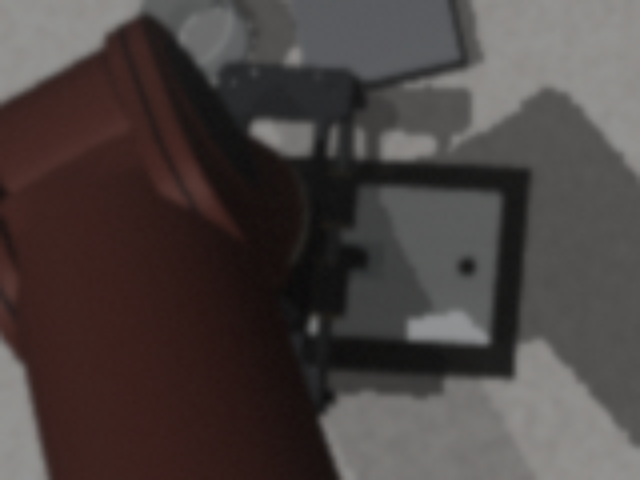

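View pics/m_scene.png

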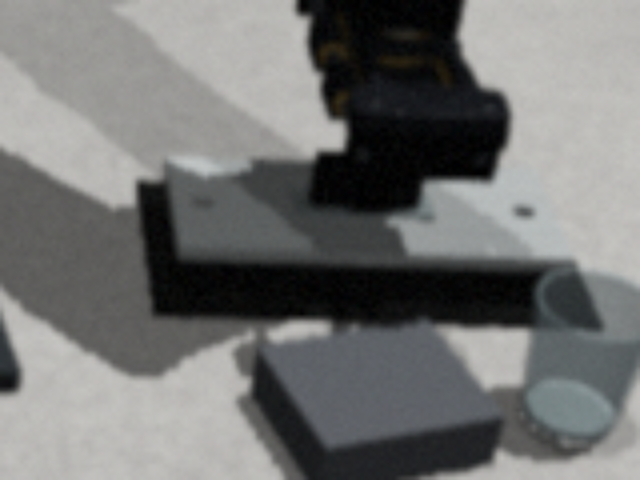

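The plate sits evenly inside the mat's borders in both views, so I'll lower it.

```bash
python3 -m handwheel '[[0.5,0.19,-0.1,0.8,0,0,-0.16],[0.5,0,0,0.5,0,0,0],[0.5,0,0,0.3,0,0,0],[0.5,0,0,0.15,0,0,0],[0.5,0,0,0.1,0,0,0],[0.5,0,0,0.1,0,0,0],[0.5,0,0,0,0,0,0]]'; python3 -c "
from h import *
to(480.3,326.6,38.6,-3.7)"
```

```text
time_s: 12.0
tool_pos: [480.4, 326.9, 40.1]
tcp_rot: [[0.064, 0.998, -0.0], [0.998, -0.064, -0.0], [-0.0, 0.0, -1.0]]
contact_force: [-0.4, 1.1, -2.7]
width: 0.136
t 12.0 pos [480.4 326.9  40.1] jaw -3.69 | shift now-axes [-0.03 -0.01  0.15] turn az 0.01 tilt [0. 0. 0.] | shift after turn [-0.03 -0.01  0.15] | F [-0.4  1.1 -2.7] w 11.9 q7 -0.59
```

```bash
python3 -m handwheel '[[0.5,0,0,0.1,0,0,0],[0.5,0,0,0.05,0,0,0],[0.5,0,0,0.05,0,0,0],[0.5,0,0,0,0,0,0]]'; python3 -m handwheel '[[1.8,0,0,0,0,0,0],[2.5,0,0,0,0,0,0],[4,0,0,0,0,0,0],[4,0,0,0,0,0,0],[4,0,0,-1,0,0,0],[4,0,0,-2,0,0,0],[4,0,0,-3,0,0,0],[4,0,0,-3,0,0,0],[4,0,0,-3,0,0,0],[4,0,0,0,0,0,0]]'; python3 -c "
from h import *
to(480.3,326.6,38.6,-3.7)"
```

```text
time_s: 12.5
tool_pos: [480.4, 326.9, 38.6]
tcp_rot: [[0.064, 0.998, -0.0], [0.998, -0.064, 0.0], [0.0, -0.0, -1.0]]
contact_force: [-3.6, -2.4, 5.5]
width: 0.132
time_s: 13.75
tool_pos: [481.8, 327.8, 161.3]
tcp_rot: [[0.065, 0.998, 0.004], [0.998, -0.065, 0.004], [0.004, 0.003, -1.0]]
contact_force: [-0.0, -0.4, -1.1]
width: 0.462
t 13.75 pos [481.8 327.8 161.3] jaw -3.7 | shift now-axes [-0.17 -0.18 12.27] turn az 0.0 tilt [ 0.2  -0.22 -0.  ] | shift after turn [-0.17 -0.18 12.27] | F [-0.  -0.4 -1.1] w 40.2 q7 -0.64
```

Run:
```python
from h import *
np.set_printoptions(suppress=True,precision=1)
for n in("top","scene"):
    p=viewer.snapshot(n)
    o=(260,200) if n=="top" else (230,200)
    cv2.imwrite(f"pics/b_{n}.png",cv2.resize(p["color"][o[1]:o[1]+110,o[0]:o[0]+150],None,fx=5,fy=5,interpolation=cv2.INTER_CUBIC))
    print(n,[(u,c,toplane(p,u,30)[0]) for u,c in mark(p,"block0_mid")])
    for r in viewer.silhouettes(p,"block0_mid"):
        print("  sil",r["mask"].sum(),round(r["p"],2),edgerect(p,r["mask"],45) if r["mask"].sum()>10 else 0)
    m=mask(p,"plate"); C=cloud(p,m);print("plate",edgerect(p,m,12),np.median(C[:,2]))
    m=mask(p,"mat");print("mat",edgerect(p,m,4))
    m=mask(p,"tray");print("tray",edgerect(p,m,22))
    m=mask(p,"jig")
    if m is not None: print("jig",edgerect(p,m,15))
    C=cloud(p);m=(abs(C[:,2]-45)<3)&(abs(C[:,0]-565)<60)&(abs(C[:,1]-12)<80)
    D=C[m];a=.135;L=(D[:,:2]-[563.7,14])@np.array([[np.cos(a),-np.sin(a)],[np.sin(a),np.cos(a)]])
    print(np.histogram(L[:,1],np.arange(-80,81,5)),L.mean(0))
```

```text
top [(array([353.2, 245.5]), 0.6, array([571. , -45.8])), (array([306.5, 176.8]), 0.52, array([746.6,  67.7]))]
  sil 160 0.74 [566.1 -47.8  21.8  41.7   1.6]
plate [476.5 285.2  90.4 128.   -0.1] 12.546296461036405
mat [476.6 277.7 131.  146.3  -0.1]
tray [ 497.2 -328.2  131.9  222.8   -0.2]
jig [562.1  14.2 101.8 212.5   0.1]
(array([ 0, 15, 27, 24, 25,  8,  0,  0,  0,  0,  0,  0,  0,  9, 24, 26, 23,
       19,  0,  3, 26, 24, 24, 24,  1,  0, 23, 22, 26, 31,  8,  0]), array([-80, -75, -70, -65, -60, -55, -50, -45, -40, -35, -30, -25, -20,
       -15, -10,  -5,   0,   5,  10,  15,  20,  25,  30,  35,  40,  45,
        50,  55,  60,  65,  70,  75,  80])) [-1.5  7.9]
scene [(array([320.5, 216.5]), 0.51, array([415.1,  38.2])), (array([311.4, 266.8]), 0.49, array([600.4,  17.4]))]
  sil 234 0.49 [589.2 -47.9  20.2  73.8  -1.5]
plate [480.4 325.2 110.7 210.8  -0.1] 11.34898569807357
mat [484.8 307.5 128.7 205.2  -0.1]
tray [ 512.9 -326.4  154.   232.4   -0.2]
jig [560.5  14.  139.5 215.8   0.1]
(array([ 0, 20, 31, 27, 29,  4,  0,  0,  0,  0,  0,  0,  0, 13, 28, 26, 29,
       14,  0,  7, 31, 25, 27, 22,  0,  1, 25, 28, 25, 26,  1,  0]), array([-80, -75, -70, -65, -60, -55, -50, -45, -40, -35, -30, -25, -20,
       -15, -10,  -5,   0,   5,  10,  15,  20,  25,  30,  35,  40,  45,
        50,  55,  60,  65,  70,  75,  80])) [0.8 4.1]
```

View pics/b_top.png

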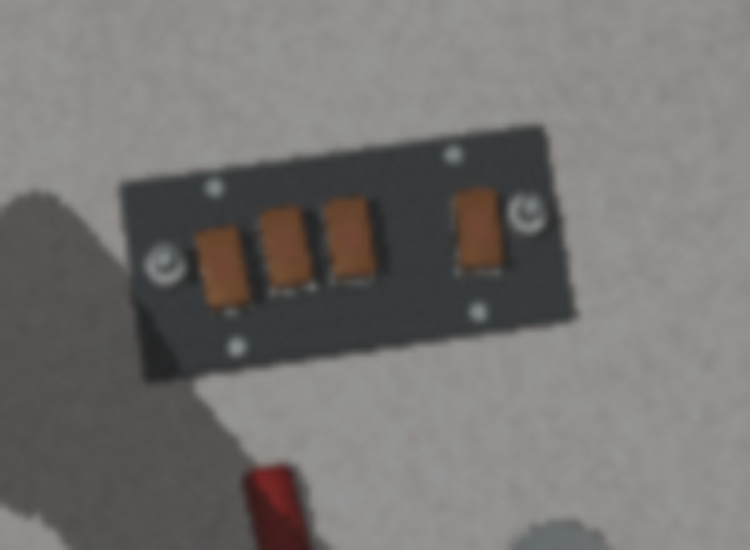

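View pics/b_scene.png

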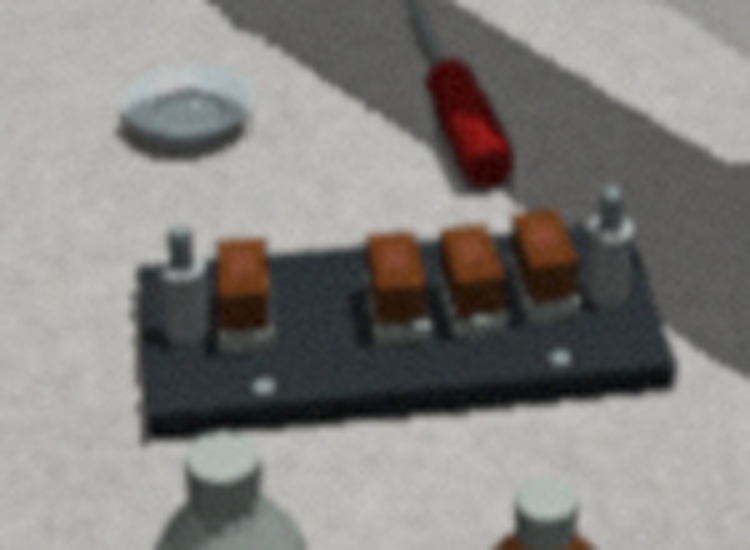

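Four blocks stand in the jig, at about (222,268), (286,246), (350,238) and (478,229) in the top crop. One slot is empty, and the plate lies on the mat. Next I'll measure each block.

```bash
cat >> h.py <<'E'
def blocks(p,c=(563.7,14),a=.135,zlo=41.5,zhi=49,rx=60,ry=85,zp=45):
    """amber block tops by colour, projected to plane z, clustered"""
    C=p["color"].astype(int);m=((C[:,:,2]-C[:,:,0])>25).astype(np.uint8)
    R,t,K=cam(p);out=[]
    d=p["depth"]
    vv,uu=np.nonzero((m>0)&(d>0));z=d[vv,uu];X=np.c_[(uu-K[0,2])/K[0,0]*z,(vv-K[1,2])/K[1,1]*z,z];X=(X-t)@R
    k=(X[:,2]>zlo)&(X[:,2]<zhi)&(abs(X[:,0]-c[0])<rx)&(abs(X[:,1]-c[1])<ry)
    mm=np.zeros_like(m);mm[vv[k],uu[k]]=1
    n,l=cv2.connectedComponents(mm)
    for i in range(1,n):
        v,u=np.nonzero(l==i)
        if len(v)<40:continue
        xy=toplane(p,np.c_[u,v],zp);(cx,cy),(w,h),an=cv2.minAreaRect(xy.astype(np.float32))
        if w<h:w,h,an=h,w,an-90
        out.append([cx,cy,w,h,(an+90)%180-90,len(v)])
    return np.round(np.array(sorted(out,key=lambda r:r[1])),1)
E
python3 - <<'E'
from h import *
np.set_printoptions(suppress=True,precision=1)
for n in("top","scene"):
    p=viewer.snapshot(n);print(n);print(blocks(p))
E
```

```text
top
[[568.6 -49.1  36.8  19.4  -1.2 111. ]
 [565.3  12.8  35.7  20.    5.5 110. ]
 [561.2  43.8  37.3  19.4   9.  114. ]
 [551.3  74.   37.2  19.8  10.9 115. ]]
scene
[[572.5 -49.5  39.7  19.4   7.2 110. ]
 [569.3  12.6  37.7  20.2   0.8 113. ]
 [565.1  43.   38.3  19.8  11.  110. ]
 [555.2  73.3  38.8  19.6   9.1 108. ]]
```

```bash
python3 -c "
from h import *
to(570,-49.3,120,2)"
```

```text
t 14.55 pos [480.4 326.9 158. ] jaw -3.69 | shift now-axes [-36.96  11.36   3.81] turn az -5.69 tilt [-0.  0.  0.] | shift after turn [-37.91   7.64   3.81] | F [ 0.8 -0.3 -0.5] w 40.1 q7 -0.64
```

```bash
python3 -m handwheel '[[5.5,-2.5,0.8,0,0,0,0],[5.5,-4.5,1.4,0,0,0,0],[5.5,-5,1.5,0,0,0,0],[5.5,-5,1.5,0,0,0,0],[5.5,-5,1.5,0,0,0,0],[5.5,-5,1.5,0,0,0,0],[5.5,-5,1.5,0,0,0,0],[5.5,-5,1.66,0,0,0,0],[5.5,0,0,2,0,0,-5.7],[5.5,0,0,2,0,0,0]]' 15;  python3 -c "
from h import *
to(570,-49.3,41,2)"
```

```text
time_s: 15.8
tool_pos: [570.2, -50.6, 117.8]
tcp_rot: [[-0.035, 0.999, 0.001], [0.999, 0.035, 0.0], [-0.0, 0.001, -1.0]]
contact_force: [-0.4, 0.2, 0.0]
width: 0.632
t 15.8 pos [570.2 -50.6 117.8] jaw 2.0 | shift now-axes [ 0.13 -0.02  7.68] turn az 0.0 tilt [0.04 0.   0.  ] | shift after turn [ 0.13 -0.02  7.68] | F [-0.4  0.2  0. ] w 55.0 q7 0.22
```

```bash
python3 -m handwheel '[[5.5,0.13,0,2,0,0,0],[5.5,0,0,2.5,0,0,0],[5.5,0,0,2,0,0,0],[5.5,0,0,1.1,0,0,0],[3,0,0,0,0,0,0],[3,0,0,0,0,0,0],[3,0,0,0,0,0,0],[3,0,0,0,0,0,0],[3,0,0,0,0,0,0]]' 15;  python3 -c "
from h import *
to(570,-49.3,41,2)"
```

```text
time_s: 16.92
tool_pos: [570.5, -48.4, 42.8]
tcp_rot: [[-0.035, 0.999, 0.001], [0.999, 0.035, 0.0], [0.0, 0.001, -1.0]]
contact_force: [-0.8, 1.0, 6.9]
width: 0.457
t 16.93 pos [570.5 -48.4  42.8] jaw 2.01 | shift now-axes [-0.09 -0.06  0.18] turn az 0.01 tilt [ 0.07 -0.01 -0.  ] | shift after turn [-0.09 -0.06  0.18] | F [-0.8  1.   6.9] w 39.8 q7 0.28
```

```bash
python3 -m handwheel '[[3,0,0,-0.5,0,0,0],[3,0,0,-1.5,0,0,0],[3,0,0,-2.5,0,0,0],[3,0,0,-2.5,0,0,0],[3,0,0,-2,0,0,0],[3,0,0,0,0,0,0]]' 20;  python3 - <<'E'
from h import *
p=viewer.snapshot("scene");cv2.imwrite("pics/c.png",cv2.resize(p["color"][180:300,230:390],None,fx=4,fy=4))
c=np.array([499,-331.5]);a=-.20
R=np.array([[np.cos(a),-np.sin(a)],[np.sin(a),np.cos(a)]])
for y in(-67,-22,22,67): print(c+R@[0,y])
to(*(c+R@[0,-67]),110,np.degrees(a))
E
```

```text
time_s: 17.68
tool_pos: [571.0, -48.4, 134.2]
tcp_rot: [[-0.035, 0.999, 0.003], [0.999, 0.035, 0.001], [0.0, 0.003, -1.0]]
contact_force: [0.2, -0.0, -0.2]
width: 0.459
[ 485.68915484 -397.16446072]
[ 494.62927472 -353.06146471]
[ 503.37072528 -309.93853529]
[ 512.31084516 -265.83553928]
t 17.73 pos [570.3 -48.3 132.9] jaw 2.02 | shift now-axes [-34.57  -9.69   2.26] turn az 13.48 tilt [ 0.09 -0.02 -0.  ] | shift after turn [-35.88  -1.37   2.27] | F [ 0.3  0.8 -0.2] w 39.9 q7 0.21
```

View pics/c.png

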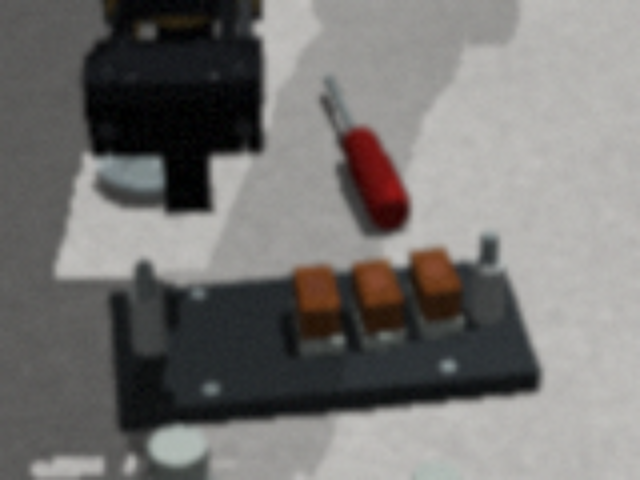

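```bash
python3 -m handwheel '[[3,-2,-0.5,0,0,0,2],[3,-3.5,-1,0,0,0,2.5],[3,-4,-1,0,0,0,3],[3,-4,-0.9,0,0,0,3],[3,-4,-0.8,0,0,0,3],[3,-4,-0.5,0,0,0,0],[3,-4,-0.2,0,0,0,0],[3,-4,0,0,0,0,0],[3,-3,0,0,0,0,0],[3,-2,0,0,0,0,0]]' 20;  python3 - <<'E'
from h import *
p=viewer.snapshot("scene");cv2.imwrite("pics/d.png",cv2.resize(p["color"][180:300,60:260],None,fx=4,fy=4))
p=viewer.snapshot("top");cv2.imwrite("pics/d2.png",cv2.resize(p["color"][200:330,380:560],None,fx=4,fy=4))
m=mask(p,"tray");print(edgerect(p,m,22))
to(485.7,-397.2,80,np.degrees(-.2))
E
```

```text
time_s: 18.98
tool_pos: [474.1, -388.4, 131.3]
tcp_rot: [[0.203, 0.979, -0.002], [0.979, -0.203, -0.0], [-0.001, -0.002, -1.0]]
contact_force: [0.1, 0.1, 0.5]
width: 0.461
[ 4.99859e+02 -3.17236e+02  1.34130e+02  1.99568e+02 -2.02000e-01]
t 19.12 pos [ 474.6 -387.3  131.3] jaw -11.73 | shift now-axes [-0.74  1.3   5.13] turn az -0.27 tilt [-0.1   0.04  0.  ] | shift after turn [-0.75  1.29  5.13] | F [1.  0.2 0.1] w 40.4 q7 0.67
```

View pics/d.png

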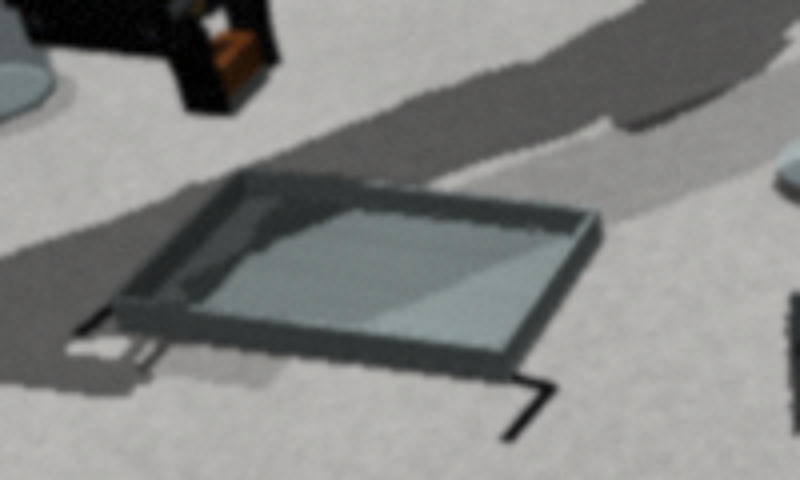

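View pics/d2.png

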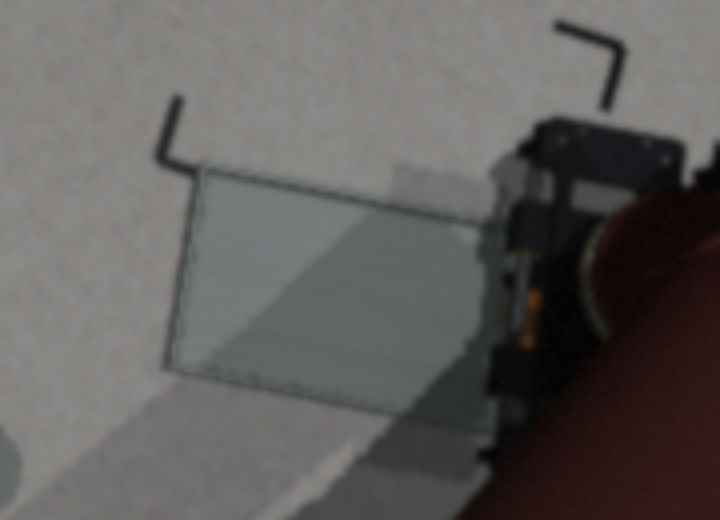

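The block is held level and the tray hasn't moved. I'll lower the block onto the floor.

```bash
python3 -m handwheel '[[3,-0.75,1.3,1,0,0,0],[3,0,0,2.5,0,0,0],[3,0,0,2.5,0,0,0],[3,0,0,2,0,0,0],[3,0,0,1.3,0,0,0],[3,0,0,0.3,0,0,0],[3,0,0,0,0,0,0]]' 20;  python3 - <<'E'
from h import *
to(485.7,-397.2,31.8,np.degrees(-.2))
E
```

```text
time_s: 20.0
tool_pos: [488.1, -395.8, 36.5]
tcp_rot: [[0.199, 0.98, 0.0], [0.98, -0.199, -0.0], [-0.0, 0.0, -1.0]]
contact_force: [1.1, -0.4, 0.5]
width: 0.462
t 20.0 pos [ 488.1 -395.8   36.5] jaw -11.49 | shift now-axes [-0.19 -0.2   0.47] turn az -0.03 tilt [0.03 0.02 0.  ] | shift after turn [-0.19 -0.21  0.47] | F [ 1.1 -0.4  0.5] w 40.2 q7 0.74
```

```bash
python3 -m handwheel '[[3,0,0,0.2,0,0,0],[3,0,0,0.1,0,0,0],[3,0,0,0.1,0,0,0],[3,0,0,0.05,0,0,0],[3,0,0,0,0,0,0]]';  python3 - <<'E'
from h import *
to(485.7,-397.2,31.8,np.degrees(-.2))
E
```

```text
time_s: 20.62
tool_pos: [487.9, -395.6, 31.9]
tcp_rot: [[0.199, 0.98, 0.0], [0.98, -0.199, 0.0], [0.0, 0.0, -1.0]]
contact_force: [-0.9, 1.1, 3.8]
width: 0.459
t 20.62 pos [ 487.9 -395.6   31.9] jaw -11.49 | shift now-axes [-0.21 -0.19  0.01] turn az -0.03 tilt [ 0.01 -0.    0.  ] | shift after turn [-0.2  -0.19  0.01] | F [-0.9  1.1  3.8] w 39.9 q7 0.74
```

Contact is felt at 3.8 N, at the expected height. I'll release, rise and look at the remaining blocks.

```bash
python3 -m handwheel '[[5.5,0,0,0,0,0,0],[5.5,0,0,0,0,0,0],[5.5,0,0,0,0,0,0],[5.5,0,0,-1,0,0,0],[5.5,0,0,-2,0,0,0],[5.5,0,0,-3,0,0,0],[5.5,0,0,-3,0,0,0],[5.5,0,0,0,0,0,0]]';  python3 - <<'E'
from h import *
np.set_printoptions(suppress=True,precision=1)
for n in("top","scene"):
    p=viewer.snapshot(n);print(n);print(blocks(p))
    o=(380,190) if n=="top" else (60,180)
    cv2.imwrite(f"pics/e_{n}.png",cv2.resize(p["color"][o[1]:o[1]+140,o[0]:o[0]+200],None,fx=4,fy=4))
to(565.5,12.7,120,6)
E
```

```text
time_s: 21.62
tool_pos: [489.2, -396.9, 125.6]
tcp_rot: [[0.199, 0.98, 0.005], [0.98, -0.199, -0.003], [-0.002, 0.005, -1.0]]
contact_force: [-0.4, 0.3, 0.3]
width: 0.631
top
[[565.4  12.9  35.4  19.9   4.9 113. ]
 [561.1  43.8  37.3  19.8  10.7 109. ]
 [551.2  73.9  37.2  20.    9.9 115. ]]
scene
[[569.3  12.6  37.7  20.2   0.8 114. ]
 [565.9  43.4  39.1  20.   10.6 110. ]
 [556.5  73.   39.9  19.8  10.4 107. ]]
t 21.73 pos [ 488.2 -395.6  122.6] jaw -11.48 | shift now-axes [41.5 -0.6  0.2] turn az -17.48 tilt [0.1 0.  0. ] | shift after turn [39.8 12.   0.3] | F [-0.5 -0.3  0.7] w 54.9 q7 0.69
```

View pics/e_scene.png

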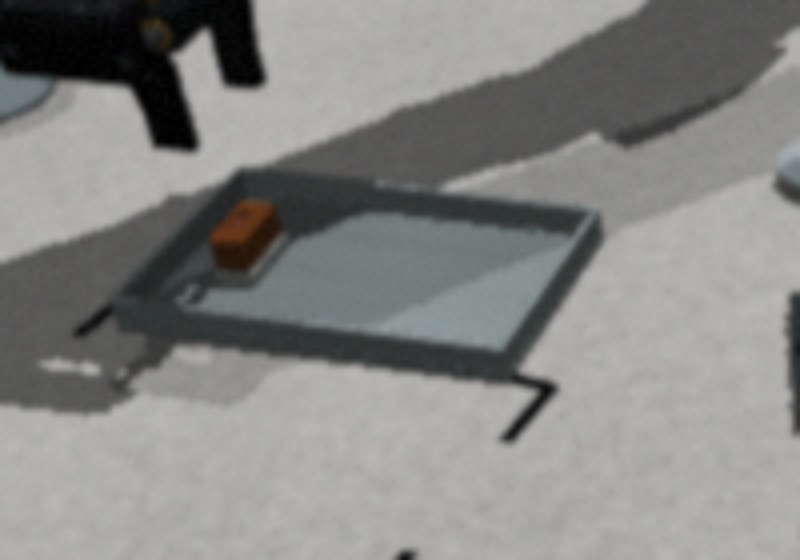

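The first block stands upright in the tray. Now the second.

```bash
python3 -m handwheel '[[5.5,3,0,0,0,0,0],[5.5,5,0,0,0,0,0],[5.5,5,0,0,0,0,0],[5.5,5,0,0,0,0,0],[5.5,5,0,0,0,0,0],[5.5,5,0,0,0,0,0],[5.5,5,0,0,0,0,0],[5.5,5,-0.3,0,0,0,0],[5.5,3.5,-0.3,0,0,0,-9],[5.5,0,0,0,0,0,-8.5]]' 15;  python3 -m handwheel '[[5.5,0,0,0,0,0,0]]'; python3 -c "
from h import *
to(566.5,12.7,42,6)"
```

```text
time_s: 22.98
tool_pos: [564.3, 16.5, 120.7]
tcp_rot: [[-0.115, 0.993, -0.002], [0.993, 0.115, 0.001], [0.001, -0.002, -1.0]]
contact_force: [0.4, -1.0, 0.5]
width: 0.628
time_s: 23.1
tool_pos: [564.1, 12.5, 121.0]
tcp_rot: [[-0.104, 0.995, -0.001], [0.995, 0.104, -0.0], [-0.0, -0.001, -1.0]]
contact_force: [1.3, -1.3, -0.3]
width: 0.629
t 23.1 pos [564.1  12.5 121. ] jaw 5.99 | shift now-axes [-0.01  0.25  7.9 ] turn az -0.01 tilt [-0.07  0.01  0.  ] | shift after turn [-0.01  0.25  7.9 ] | F [ 1.3 -1.3 -0.3] w 54.7 q7 0.17
```

```bash
python3 -m handwheel '[[5.5,0,0.25,2,0,0,0],[5.5,0,0,2.5,0,0,0],[5.5,0,0,2.3,0,0,0],[5.5,0,0,1,0,0,0],[3,0,0,0,0,0,0],[3,0,0,0,0,0,0],[3,0,0,0,0,0,0],[3,0,0,0,0,0,0]]' 15;  python3 -c "
from h import *
to(566.5,12.7,42,6)"
python3 -m handwheel '[[3,0,0,-0.5,0,0,0],[3,0,0,-1.5,0,0,0],[3,0,0,-2.5,0,0,0],[3,0,0,-2.5,0,0,0],[3,0,0,-2,0,0,0],[3,0,0,0,0,0,0]]' 20;  python3 - <<'E'
from h import *
p=viewer.snapshot("top");m=mask(p,"tray");print(edgerect(p,m,22))
p=viewer.snapshot("scene");cv2.imwrite("pics/f.png",cv2.resize(p["color"][170:310,180:380],None,fx=4,fy=4))
to(494.6,-353,122,np.degrees(-.2))
E
```

```text
time_s: 24.1
tool_pos: [567.6, 12.7, 44.3]
tcp_rot: [[-0.105, 0.995, 0.001], [0.995, 0.105, 0.0], [0.0, 0.001, -1.0]]
contact_force: [0.6, -0.5, 2.8]
width: 0.454
t 24.1 pos [567.6  12.7  44.3] jaw 6.01 | shift now-axes [ 0.01 -0.11  0.23] turn az 0.01 tilt [ 0.07 -0.01 -0.  ] | shift after turn [ 0.01 -0.11  0.23] | F [ 0.6 -0.5  2.8] w 39.5 q7 0.23
time_s: 24.85
tool_pos: [568.3, 12.7, 135.8]
tcp_rot: [[-0.105, 0.994, 0.004], [0.995, 0.105, 0.001], [0.001, 0.004, -1.0]]
contact_force: [0.2, 0.9, -1.0]
width: 0.457
[ 4.98064e+02 -3.28422e+02  1.34265e+02  2.24627e+02 -2.19000e-01]
t 25.0 pos [566.7  12.7 133.1] jaw 6.02 | shift now-axes [-35.61 -11.     1.12] turn az 17.48 tilt [-0.04 -0.    0.  ] | shift after turn [-37.27   0.2    1.11] | F [-0.1 -0.5 -0.2] w 40.0 q7 0.16
```

View pics/f.png

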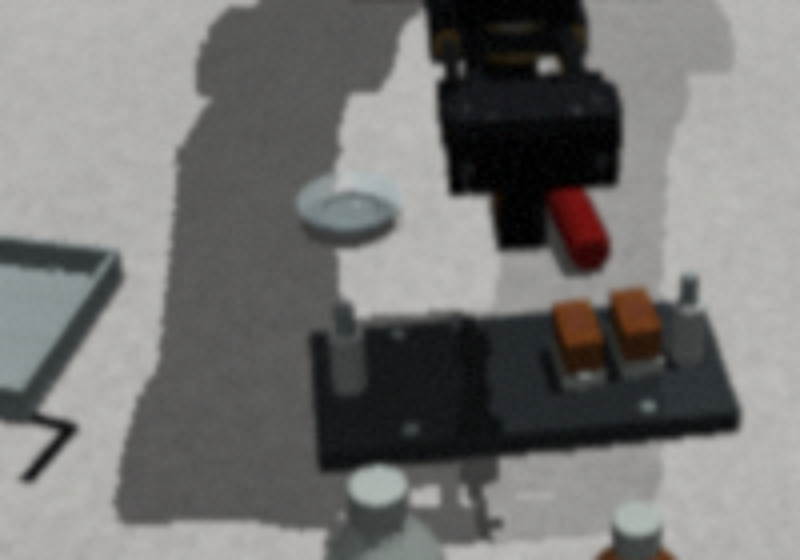

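```bash
python3 -m handwheel '[[3,-2.5,-0.8,0,0,0,0],[3,-4.5,-1.4,0,0,0,0],[3,-4.5,-1.4,0,0,0,0],[3,-4.5,-1.4,0,0,0,0],[3,-4.5,-1.4,0,0,0,0],[3,-4.5,-1.4,0,0,0,0],[3,-4.5,-1.4,0,0,0,0],[3,-4,-1.2,0,0,0,0],[3,-2.1,-0.6,0,0,0,8.7],[3,0,0,0,0,0,8.7]]' 20; python3 -m handwheel '[[3,0,0,0.5,0,0,0]]'; python3 -c "
from h import *
to(494.6,-353,32,np.degrees(-.2))"
```

```text
time_s: 26.25
tool_pos: [493.2, -355.2, 132.7]
tcp_rot: [[0.206, 0.979, -0.002], [0.979, -0.206, -0.001], [-0.001, -0.002, -1.0]]
contact_force: [-0.1, -0.9, -0.8]
width: 0.462
time_s: 26.38
tool_pos: [494.6, -353.0, 127.7]
tcp_rot: [[0.197, 0.98, -0.001], [0.98, -0.197, -0.0], [-0.0, -0.001, -1.0]]
contact_force: [0.5, -0.0, 0.1]
width: 0.462
t 26.38 pos [ 494.6 -353.   127.7] jaw -11.36 | shift now-axes [0.   0.01 9.57] turn az 0.1 tilt [-0.07  0.02 -0.  ] | shift after turn [0.   0.01 9.57] | F [ 0.5 -0.   0.1] w 40.2 q7 0.63
```

```bash
python3 -m handwheel '[[3,0,0,2.5,0,0,0],[3,0,0,2.5,0,0,0],[3,0,0,2.5,0,0,0],[3,0,0,1,0,0,0],[3,0,0,0.4,0,0,0],[3,0,0,0.2,0,0,0],[3,0,0,0.1,0,0,0],[3,0,0,0,0,0,0]]' 20;  python3 - <<'E'
from h import *
to(494.6,-353,32,np.degrees(-.2))
E
```

```text
time_s: 27.38
tool_pos: [495.3, -353.0, 37.0]
tcp_rot: [[0.197, 0.98, 0.001], [0.98, -0.197, -0.0], [-0.0, 0.001, -1.0]]
contact_force: [0.4, -0.1, -0.0]
width: 0.456
t 27.38 pos [ 495.3 -353.    37. ] jaw -11.37 | shift now-axes [-0.01 -0.07  0.5 ] turn az 0.09 tilt [0.04 0.01 0.  ] | shift after turn [-0.01 -0.07  0.5 ] | F [ 0.4 -0.1 -0. ] w 39.7 q7 0.7
```

```bash
python3 -m handwheel '[[3,0,0,0.15,0,0,0],[3,0,0,0.1,0,0,0],[3,0,0,0.05,0,0,0],[3,0,0,0.05,0,0,0],[3,0,0,0,0,0,0]]';  python3 - <<'E'
from h import *
to(494.6,-353,32,np.degrees(-.2))
E
```

```text
time_s: 28.0
tool_pos: [495.0, -352.9, 33.3]
tcp_rot: [[0.197, 0.98, -0.0], [0.98, -0.197, 0.0], [0.0, -0.0, -1.0]]
contact_force: [-1.1, 1.2, 2.6]
width: 0.455
t 28.0 pos [ 495.  -352.9   33.3] jaw -11.39 | shift now-axes [-0.01 -0.04  0.13] turn az 0.07 tilt [-0.   -0.01 -0.  ] | shift after turn [-0.01 -0.04  0.13] | F [-1.1  1.2  2.6] w 39.6 q7 0.7
```

```bash
python3 -m handwheel '[[5.5,0,0,0,0,0,0],[5.5,0,0,0,0,0,0],[5.5,0,0,0,0,0,0],[5.5,0,0,-1,0,0,0],[5.5,0,0,-2,0,0,0],[5.5,0,0,-3,0,0,0],[5.5,0,0,-3,0,0,0],[5.5,0,0,0,0,0,0]]';  python3 - <<'E'
from h import *
np.set_printoptions(suppress=True,precision=1)
for n in("top","scene"):
    p=viewer.snapshot(n);print(n);print(blocks(p));print(blocks(p,c=(499,-331),rx=90,ry=130,zlo=28,zhi=40,zp=34))
to(563.5,43.4,120,9.5)
E
```

```text
time_s: 29.0
tool_pos: [496.4, -354.2, 126.9]
tcp_rot: [[0.198, 0.98, 0.005], [0.98, -0.198, -0.002], [-0.001, 0.005, -1.0]]
contact_force: [-0.0, -0.1, 0.0]
width: 0.629
top
[[561.1  43.8  37.3  19.8  10.7 111. ]
 [551.3  74.   37.2  19.8  11.  116. ]]
[[ 493.9 -351.4   37.6   20.7  -15.1  122. ]]
scene
[[565.9  43.3  39.7  20.    9.6 112. ]
 [555.6  73.3  39.1  19.1  10.4 103. ]]
[[ 492.  -394.3   44.    25.2  -13.3  126. ]
 [ 500.2 -350.    44.1   25.1  -10.8  125. ]]
t 29.1 pos [ 495.3 -352.9  124. ] jaw -11.38 | shift now-axes [40.2 -1.1  0.4] turn az -20.88 tilt [ 0.1 -0.  -0. ] | shift after turn [38.  13.3  0.4] | F [1.1 0.7 0.1] w 55.2 q7 0.63
```

```bash
python3 -m handwheel '[[5.5,3,0,0,0,0,0],[5.5,5,0,0,0,0,0],[5.5,5,0,0,0,0,0],[5.5,5,0,0,0,0,0],[5.5,5,-0.2,0,0,0,0],[5.5,5,-0.2,0,0,0,0],[5.5,5,-0.3,0,0,0,0],[5.5,4.5,-0.4,0,0,0,0],[5.5,2.7,0,0,0,0,-10.4],[5.5,0,0,0,0,0,-10.4]]' 15;  python3 -m handwheel '[[5.5,0,0,0,0,0,0]]'; python3 -c "
from h import *
to(563.5,43.4,42,9.5)"
```

```text
time_s: 30.35
tool_pos: [563.2, 46.5, 122.2]
tcp_rot: [[-0.174, 0.985, -0.001], [0.985, 0.174, -0.0], [0.0, -0.001, -1.0]]
contact_force: [0.1, -1.1, 0.8]
width: 0.635
time_s: 30.48
tool_pos: [563.1, 43.4, 122.5]
tcp_rot: [[-0.163, 0.987, -0.001], [0.987, 0.163, -0.0], [-0.0, -0.001, -1.0]]
contact_force: [-0.1, -0.9, -0.3]
width: 0.632
t 30.48 pos [563.1  43.4 122.5] jaw 9.37 | shift now-axes [-0.    0.05  8.05] turn az -0.13 tilt [-0.07  0.01 -0.  ] | shift after turn [-0.    0.05  8.05] | F [-0.1 -0.9 -0.3] w 55.0 q7 0.19
```

```bash
python3 -m handwheel '[[5.5,0,0,2,0,0,0],[5.5,0,0,2.5,0,0,0],[5.5,0,0,2.5,0,0,0],[5.5,0,0,0.9,0,0,0],[3,0,0,0,0,0,0],[3,0,0,0,0,0,0],[3,0,0,0,0,0,0],[3,0,0,0,0,0,0]]' 15;  python3 -c "
from h import *
to(563.5,43.4,42,9.5)"
python3 -m handwheel '[[3,0,0,-0.5,0,0,0],[3,0,0,-1.5,0,0,0],[3,0,0,-2.5,0,0,0],[3,0,0,-2.5,0,0,0],[3,0,0,-2,0,0,0],[3,0,0,0,0,0,0]]' 20;  python3 - <<'E'
from h import *
p=viewer.snapshot("top");m=mask(p,"tray");print(edgerect(p,m,22))
p=viewer.snapshot("scene");cv2.imwrite("pics/f3.png",cv2.resize(p["color"][170:310,80:380],None,fx=2.6,fy=2.6))
to(503.4,-310,122,np.degrees(-.2))
E
```

```text
time_s: 31.48
tool_pos: [564.2, 43.4, 45.0]
tcp_rot: [[-0.163, 0.987, 0.001], [0.987, 0.163, 0.0], [0.0, 0.001, -1.0]]
contact_force: [-1.1, -0.7, 7.2]
width: 0.459
t 31.48 pos [564.2  43.4  45. ] jaw 9.4 | shift now-axes [ 0.02 -0.07  0.3 ] turn az -0.1 tilt [ 0.08 -0.01 -0.  ] | shift after turn [ 0.02 -0.07  0.3 ] | F [-1.1 -0.7  7.2] w 39.9 q7 0.25
time_s: 32.22
tool_pos: [564.7, 43.4, 136.2]
tcp_rot: [[-0.163, 0.987, 0.003], [0.987, 0.163, 0.001], [0.001, 0.003, -1.0]]
contact_force: [0.7, 0.5, -0.6]
width: 0.457
[ 4.98298e+02 -3.28162e+02  1.33350e+02  2.25502e+02 -2.01000e-01]
t 32.38 pos [563.2  43.4 133.6] jaw 9.42 | shift now-axes [-33.89 -11.68   1.17] turn az 20.88 tilt [-0.04 -0.    0.  ] | shift after turn [-35.82   1.16   1.16] | F [ 0.1 -0.3 -0.8] w 39.9 q7 0.18
```

View pics/f3.png

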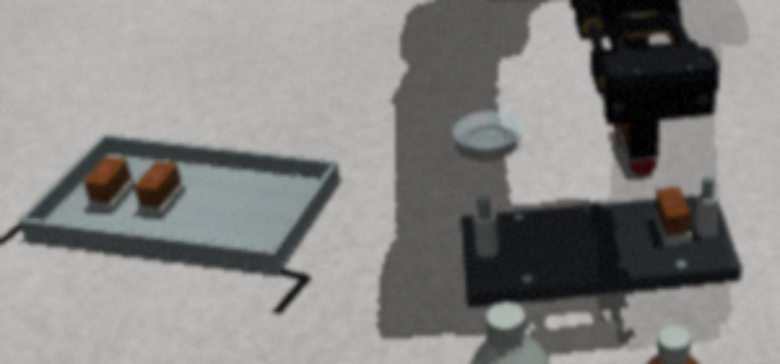

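Two blocks are in the tray, the third is held and one is left. I'll place the third.

```bash
python3 -m handwheel '[[3,-2.5,-0.8,0,0,0,0],[3,-4.5,-1.6,0,0,0,0],[3,-4.5,-1.6,0,0,0,0],[3,-4.5,-1.6,0,0,0,0],[3,-4.5,-1.6,0,0,0,0],[3,-4.5,-1.6,0,0,0,0],[3,-4.5,-1.6,0,0,0,0],[3,-3,-1,0,0,0,0],[3,-1.4,-0.3,0,0,0,10.4],[3,0,0,0,0,0,10.4]]' 20; python3 -m handwheel '[[3,0,0,0.5,0,0,0]]'; python3 -c "
from h import *
to(503.4,-310,34,np.degrees(-.2))"
```

```text
time_s: 33.62
tool_pos: [502.4, -311.8, 133.2]
tcp_rot: [[0.206, 0.979, -0.002], [0.979, -0.206, -0.001], [-0.001, -0.002, -1.0]]
contact_force: [-0.6, 0.5, -0.7]
width: 0.454
time_s: 33.75
tool_pos: [503.3, -310.3, 128.2]
tcp_rot: [[0.197, 0.98, -0.001], [0.98, -0.197, -0.0], [-0.001, -0.001, -1.0]]
contact_force: [1.1, 0.2, 0.7]
width: 0.457
t 33.75 pos [ 503.3 -310.3  128.2] jaw -11.34 | shift now-axes [0.03 0.01 9.42] turn az 0.12 tilt [-0.07  0.03  0.  ] | shift after turn [0.03 0.01 9.42] | F [1.1 0.2 0.7] w 39.7 q7 0.57
```

```bash
python3 -m handwheel '[[3,0,0,2.5,0,0,0],[3,0,0,2.5,0,0,0],[3,0,0,2.3,0,0,0],[3,0,0,1,0,0,0],[3,0,0,0.4,0,0,0],[3,0,0,0.2,0,0,0],[3,0,0,0.1,0,0,0],[3,0,0,0.1,0,0,0],[3,0,0,0.05,0,0,0],[3,0,0,0,0,0,0]]' 20;  python3 - <<'E'
from h import *
to(503.4,-310,34,np.degrees(-.2))
E
```

```text
time_s: 35.0
tool_pos: [503.7, -310.2, 37.6]
tcp_rot: [[0.197, 0.98, 0.0], [0.98, -0.197, -0.0], [-0.0, 0.0, -1.0]]
contact_force: [0.3, 0.1, -0.3]
width: 0.459
t 35.0 pos [ 503.7 -310.2   37.6] jaw -11.38 | shift now-axes [ 0.02 -0.03  0.36] turn az 0.08 tilt [ 0.01  0.   -0.  ] | shift after turn [ 0.02 -0.03  0.36] | F [ 0.3  0.1 -0.3] w 39.9 q7 0.64
```

```bash
python3 -m handwheel '[[3,0,0,0.1,0,0,0],[3,0,0,0.1,0,0,0],[3,0,0,0.08,0,0,0],[3,0,0,0.08,0,0,0],[3,0,0,0,0,0,0]]';  python3 - <<'E'
from h import *
to(503.4,-310,34,np.degrees(-.2))
E
```

```text
time_s: 35.62
tool_pos: [503.6, -310.3, 34.0]
tcp_rot: [[0.197, 0.98, -0.0], [0.98, -0.197, 0.0], [0.0, -0.0, -1.0]]
contact_force: [-1.3, 1.0, 1.0]
width: 0.457
t 35.62 pos [ 503.6 -310.3   34. ] jaw -11.39 | shift now-axes [ 0.02 -0.02  0.  ] turn az 0.07 tilt [-0. -0. -0.] | shift after turn [ 0.02 -0.02  0.  ] | F [-1.3  1.   1. ] w 39.8 q7 0.64
```

```bash
python3 -m handwheel '[[3,0,0,0.05,0,0,0],[3,0,0,0,0,0,0],[5.5,0,0,0,0,0,0],[5.5,0,0,0,0,0,0],[5.5,0,0,0,0,0,0],[5.5,0,0,-1,0,0,0],[5.5,0,0,-2,0,0,0],[5.5,0,0,-3,0,0,0],[5.5,0,0,-3,0,0,0],[5.5,0,0,0,0,0,0]]';  python3 - <<'E'
from h import *
np.set_printoptions(suppress=True,precision=1)
for n in("top","scene"):
    p=viewer.snapshot(n);print(n);print(blocks(p));print(blocks(p,c=(499,-331),rx=90,ry=130,zlo=28,zhi=40,zp=34))
to(553,73.7,120,10)
E
```

```text
time_s: 36.88
tool_pos: [505.1, -311.4, 127.1]
tcp_rot: [[0.198, 0.98, 0.005], [0.98, -0.198, -0.002], [-0.001, 0.005, -1.0]]
contact_force: [0.2, 0.3, -0.6]
width: 0.635
top
[[551.3  73.9  37.4  20.    9.9 118. ]]
[[ 502.6 -308.    37.    19.8  -14.7  108. ]]
scene
[[556.2  73.4  40.1  19.6   9.1 106. ]]
[[ 491.8 -394.    41.7   24.7   -6.9  119. ]
 [ 499.4 -351.1   42.6   23.6   -8.4  123. ]
 [ 507.3 -308.2   41.7   24.2   -6.3  122. ]]
t 36.98 pos [ 503.9 -310.1  124.2] jaw -11.37 | shift now-axes [38.6 -2.8  0.4] turn az -21.37 tilt [ 0.1 -0.  -0. ] | shift after turn [37.  11.5  0.5] | F [-0.3  0.6 -0.2] w 54.5 q7 0.57
```

```bash
python3 -m handwheel '[[5.5,3,0,0,0,0,0],[5.5,5,-0.4,0,0,0,0],[5.5,5,-0.4,0,0,0,0],[5.5,5,-0.4,0,0,0,0],[5.5,5,-0.4,0,0,0,0],[5.5,5,-0.4,0,0,0,0],[5.5,5,-0.4,0,0,0,0],[5.5,4,-0.4,0,0,0,0],[5.5,1.6,0,0,0,0,-10.7],[5.5,0,0,0,0,0,-10.6]]' 15;  python3 -m handwheel '[[5.5,0,0,0,0,0,0]]'; python3 -c "
from h import *
to(553.5,73.7,44,10)"
```

```text
time_s: 38.22
tool_pos: [551.8, 75.7, 122.5]
tcp_rot: [[-0.181, 0.983, -0.002], [0.983, 0.181, -0.001], [-0.0, -0.002, -1.0]]
contact_force: [0.2, -0.6, 0.2]
width: 0.633
time_s: 38.35
tool_pos: [551.9, 73.6, 122.8]
tcp_rot: [[-0.171, 0.985, -0.001], [0.985, 0.171, -0.0], [-0.0, -0.001, -1.0]]
contact_force: [-0.4, 0.2, 0.8]
width: 0.631
t 38.35 pos [551.9  73.6 122.8] jaw 9.86 | shift now-axes [-0.02  0.17  7.88] turn az -0.14 tilt [-0.08  0.01 -0.  ] | shift after turn [-0.02  0.17  7.88] | F [-0.4  0.2  0.8] w 54.9 q7 0.15
```

```bash
python3 -m handwheel '[[5.5,0,0.15,2,0,0,0],[5.5,0,0,2.5,0,0,0],[5.5,0,0,2.5,0,0,0],[5.5,0,0,1,0,0,0],[3,0,0,0,0,0,0],[3,0,0,0,0,0,0],[3,0,0,0,0,0,0],[3,0,0,0,0,0,0]]' 15;  python3 -c "
from h import *
to(553.5,73.7,42,9.5)"
python3 -m handwheel '[[3,0,0,-0.5,0,0,0],[3,0,0,-1.5,0,0,0],[3,0,0,-2.5,0,0,0],[3,0,0,-2.5,0,0,0],[3,0,0,-2,0,0,0],[3,0,0,0,0,0,0]]' 20;  python3 - <<'E'
from h import *
p=viewer.snapshot("top");m=mask(p,"tray");print(edgerect(p,m,22))
p=viewer.snapshot("scene");cv2.imwrite("pics/f4.png",cv2.resize(p["color"][170:310,80:380],None,fx=2.6,fy=2.6))
to(512.3,-266,122,np.degrees(-.2))
E
```

```text
time_s: 39.35
tool_pos: [554.2, 74.1, 44.0]
tcp_rot: [[-0.172, 0.985, 0.001], [0.985, 0.172, 0.0], [0.0, 0.001, -1.0]]
contact_force: [0.3, -0.2, -0.2]
width: 0.36
t 39.35 pos [554.2  74.1  44. ] jaw 9.91 | shift now-axes [-0.03 -0.07  0.2 ] turn az 0.41 tilt [ 0.05 -0.02 -0.  ] | shift after turn [-0.03 -0.07  0.2 ] | F [ 0.3 -0.2 -0.2] w 31.3 q7 0.22
time_s: 40.1
tool_pos: [555.1, 74.1, 135.7]
tcp_rot: [[-0.172, 0.985, 0.003], [0.985, 0.172, 0.002], [0.001, 0.004, -1.0]]
contact_force: [-0.8, -0.1, -0.1]
width: 0.344
[ 4.97782e+02 -3.28325e+02  1.32723e+02  2.25614e+02 -2.05000e-01]
t 40.25 pos [553.5  74.  133.1] jaw 9.92 | shift now-axes [-32.78  -9.91   1.11] turn az 21.38 tilt [-0.04 -0.    0.  ] | shift after turn [-34.14   2.72   1.1 ] | F [-0.2  1.   0.2] w 29.9 q7 0.14
```

View pics/f4.png

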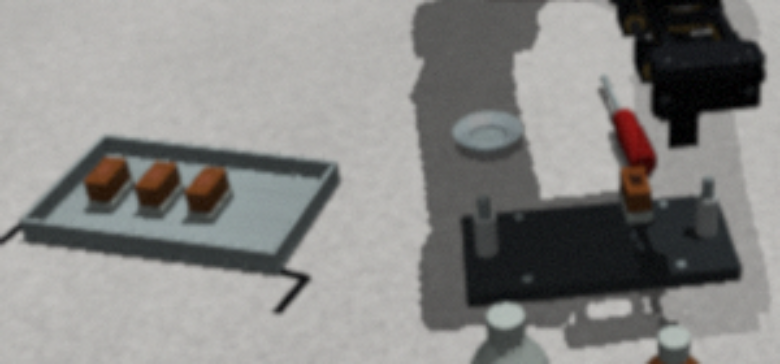

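The fingers closed on nothing. The block was knocked aside and now stands further back on the base, at about (635,195) in the crop. I'll locate it again.

Run:
```python
from h import *
np.set_printoptions(suppress=True,precision=1)
for n in("top","scene"):
    p=viewer.snapshot(n);print(n);print(blocks(p,ry=100,rx=90))
    print(blocks(p,c=(499,-331),rx=90,ry=130,zlo=28,zhi=40,zp=34))
    o=(250,190) if n=="top" else (270,200)
    cv2.imwrite(f"pics/k_{n}.png",cv2.resize(p["color"][o[1]:o[1]+110,o[0]:o[0]+150],None,fx=5,fy=5,interpolation=cv2.INTER_CUBIC))
```

```text
top
[]
[[ 486.3 -395.    36.6   20.9  -11.5  128. ]
 [ 493.5 -351.2   36.3   21.   -10.4  126. ]
 [ 502.3 -308.5   37.1   20.5  -11.6  125. ]]
scene
[[525.3  44.1  40.5  20.1   9.3 106. ]]
[[ 491.8 -394.    41.7   24.7   -6.9  119. ]
 [ 499.  -350.4   41.8   23.5  -10.   118. ]
 [ 507.8 -307.6   43.4   22.5  -12.   119. ]]
```

View pics/k_top.png

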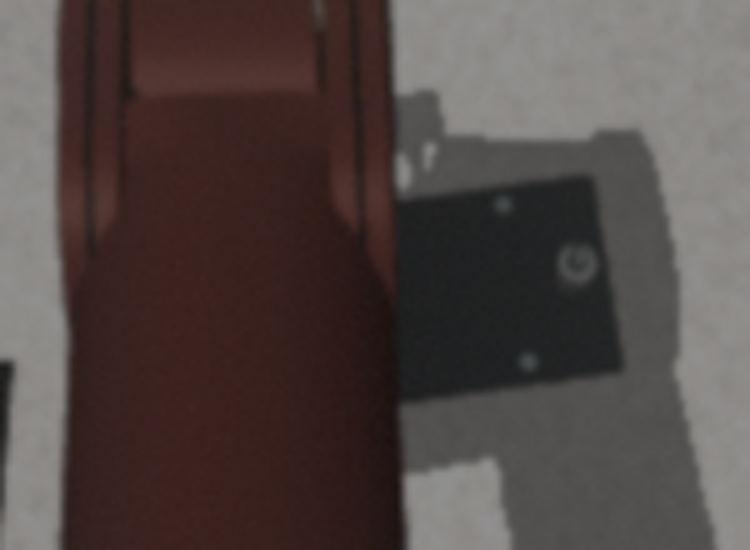

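View pics/k_scene.png

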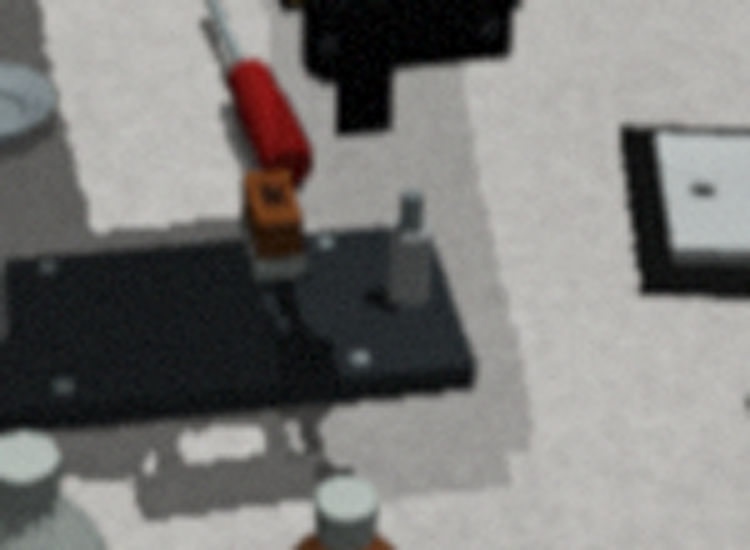

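Run:
```python
from h import *
np.set_printoptions(suppress=True,precision=1)
p=viewer.snapshot("scene")
m=mask(p,"driver");C=cloud(p,m);print(C[:,0].max(),C[C[:,0]>C[:,0].max()-8].mean(0),C[:,2].max())
R=mask(p,"jig");
to(523.5,44.2,120,9.5)
```

```text
503.22510377600355 [503.2  48.7  44.4] 44.411109605543636
t 40.5 pos [553.5  73.8 132.9] jaw 9.91 | shift now-axes [-2.4 -3.5  1.3] turn az 0.41 tilt [-0.1  0.  -0. ] | shift after turn [-2.4 -3.5  1.3] | F [-0.1  0.7 -0.1] w 29.7 q7 0.14
```

```bash
python3 - <<'E'
from h import *
np.set_printoptions(suppress=True,precision=1)
p=viewer.snapshot("scene")
m=mask(p,"driver");C=cloud(p,m);C=C[C[:,2]<35];i=np.argsort(-C[:,0]);print(C[i[:12]])
E
python3 -m handwheel '[[5.2,-1.2,-1.7,0.5,0,0,0],[5.2,-1.2,-1.8,0.5,0,0,0],[5.2,0,0,0,0,0,0],[5.2,0,0,0,0,0,0]]' 15; python3 -c "
from h import *
to(523.5,44.2,44,9.5)"
```

```text
[[459.6  52.2  22.4]
 [459.3  45.5  16.8]
 [459.2  43.2  19.5]
 [458.9  49.9  24.7]
 [458.7  47.7  19.1]
 [458.4  47.7  13.4]
 [458.3  54.5  18.8]
 [458.3  61.2  18.7]
 [458.2  61.3  15.9]
 [458.2  59.   15.9]
 [457.9  45.5  18.6]
 [457.8  52.3  15.7]]
time_s: 41.1
tool_pos: [524.1, 44.9, 123.7]
tcp_rot: [[-0.173, 0.985, 0.001], [0.985, 0.173, 0.0], [0.0, 0.001, -1.0]]
contact_force: [0.5, 0.1, 1.1]
width: 0.586
t 41.1 pos [524.1  44.9 123.7] jaw 9.94 | shift now-axes [-0.07 -0.08  7.97] turn az 0.44 tilt [ 0.04 -0.02 -0.  ] | shift after turn [-0.07 -0.08  7.97] | F [0.5 0.1 1.1] w 51.0 q7 0.16
```

The driver's end, at x = 460, clears the finger's outer side at about 482. I'll go down.

```bash
python3 -m handwheel '[[5.2,-0.07,-0.08,2,0,0,0],[5.2,0,0,2.5,0,0,0],[5.2,0,0,2.5,0,0,0],[5.2,0,0,0.9,0,0,0],[3,0,0,0,0,0,0],[3,0,0,0,0,0,0],[3,0,0,0,0,0,0],[3,0,0,0,0,0,0]]' 15;  python3 -c "
from h import *
to(523.5,44.2,42,9.5)"
```

```text
time_s: 42.1
tool_pos: [523.5, 43.6, 45.3]
tcp_rot: [[-0.172, 0.985, 0.001], [0.985, 0.172, 0.001], [0.0, 0.001, -1.0]]
contact_force: [-1.5, -0.3, 5.8]
width: 0.457
t 42.1 pos [523.5  43.6  45.3] jaw 9.92 | shift now-axes [0.06 0.01 0.33] turn az 0.42 tilt [ 0.08 -0.02  0.  ] | shift after turn [0.06 0.01 0.33] | F [-1.5 -0.3  5.8] w 39.7 q7 0.25
```

```bash
python3 -m handwheel '[[3,0,0,-0.5,0,0,0],[3,0,0,-1.5,0,0,0],[3,0,0,-2.5,0,0,0],[3,0,0,-2.5,0,0,0],[3,0,0,-2,0,0,0],[3,0,0,0,0,0,0]]' 20;  python3 - <<'E'
from h import *
p=viewer.snapshot("top");m=mask(p,"tray");print(edgerect(p,m,22))
to(512.3,-266,122,np.degrees(-.2))
E
```

```text
time_s: 42.85
tool_pos: [523.9, 43.6, 136.4]
tcp_rot: [[-0.172, 0.985, 0.003], [0.985, 0.172, 0.001], [0.001, 0.003, -1.0]]
contact_force: [0.1, -0.3, 0.2]
width: 0.461
[ 4.97402e+02 -3.28535e+02  1.32950e+02  2.26500e+02 -1.97000e-01]
t 42.95 pos [522.7  43.5 134.5] jaw 9.92 | shift now-axes [-30.31  -6.36   1.24] turn az 21.38 tilt [ 0.01 -0.02  0.  ] | shift after turn [-30.54   5.13   1.24] | F [ 1.1  0.9 -0.5] w 39.7 q7 0.15
```

```bash
python3 -m handwheel '[[3,-2.5,-0.5,0,0,0,0],[3,-4.5,-1,0,0,0,0],[3,-4.5,-1,0,0,0,0],[3,-4.5,-1,0,0,0,0],[3,-4.5,-1,0,0,0,0],[3,-4.5,-0.9,0,0,0,0],[3,-3.5,-0.6,0,0,0,0],[3,-1.8,-0.36,0,0,0,0],[3,0,0,0,0,0,10.7],[3,0,0,0,0,0,10.6]]' 20; python3 -m handwheel '[[3,0,0,0.5,0,0,0]]'; python3 -c "
from h import *
to(512.3,-266,34.3,np.degrees(-.2))"
```

```text
time_s: 44.2
tool_pos: [511.5, -266.3, 133.4]
tcp_rot: [[0.204, 0.979, -0.002], [0.979, -0.204, 0.0], [-0.0, -0.002, -1.0]]
contact_force: [-0.6, -0.3, -1.4]
width: 0.457
time_s: 44.32
tool_pos: [512.0, -265.9, 128.6]
tcp_rot: [[0.196, 0.981, -0.001], [0.981, -0.196, -0.0], [-0.001, -0.001, -1.0]]
contact_force: [0.2, 0.9, -0.7]
width: 0.456
t 44.33 pos [ 512.  -265.9  128.6] jaw -11.32 | shift now-axes [0.   0.04 9.43] turn az 0.14 tilt [-0.07  0.04 -0.  ] | shift after turn [0.   0.04 9.43] | F [ 0.2  0.9 -0.7] w 39.7 q7 0.51
```

```bash
python3 -m handwheel '[[3,0,0,2.5,0,0,0],[3,0,0,2.5,0,0,0],[3,0,0,2.3,0,0,0],[3,0,0,1,0,0,0],[3,0,0,0.4,0,0,0],[3,0,0,0.2,0,0,0],[3,0,0,0.15,0,0,0],[3,0,0,0.1,0,0,0],[3,0,0,0,0,0,0],[3,0,0,0,0,0,0]]' 20;  python3 - <<'E'
from h import *
to(512.3,-266,34.3,np.degrees(-.2))
E
```

```text
time_s: 45.58
tool_pos: [512.4, -266.0, 38.1]
tcp_rot: [[0.197, 0.98, 0.0], [0.98, -0.197, -0.0], [-0.0, 0.0, -1.0]]
contact_force: [0.4, -0.0, -0.6]
width: 0.462
t 45.58 pos [ 512.4 -266.    38.1] jaw -11.38 | shift now-axes [-0.   -0.01  0.38] turn az 0.08 tilt [ 0.01  0.   -0.  ] | shift after turn [-0.   -0.01  0.38] | F [ 0.4 -0.  -0.6] w 40.2 q7 0.59
```

```bash
python3 -m handwheel '[[3,0,0,0.15,0,0,0],[3,0,0,0.1,0,0,0],[3,0,0,0.08,0,0,0],[3,0,0,0.08,0,0,0],[3,0,0,0,0,0,0],[3,0,0,0,0,0,0]]';  python3 - <<'E'
from h import *
to(512.3,-266,34.3,np.degrees(-.2))
E
```

```text
time_s: 46.32
tool_pos: [512.3, -266.0, 34.3]
tcp_rot: [[0.198, 0.98, 0.0], [0.98, -0.198, 0.0], [0.0, -0.0, -1.0]]
contact_force: [-2.8, 2.1, 7.0]
width: 0.456
t 46.33 pos [ 512.3 -266.    34.3] jaw -11.39 | shift now-axes [-0. -0.  0.] turn az 0.07 tilt [-0.   -0.03  0.  ] | shift after turn [-0. -0.  0.] | F [-2.8  2.1  7. ] w 39.6 q7 0.6
```

Contact again. I'll release, rise and move aside for a clear look.

```bash
python3 -m handwheel '[[5.5,0,0,0,0,0,0],[5.5,0,0,0,0,0,0],[5.5,0,0,0,0,0,0],[5.5,0,0,-1,0,0,0],[5.5,0,0,-2.5,0,0,0],[5.5,0,0,-3,0,0,0],[5.5,0,0,-3,0,0,0],[5.5,4,-1,0,0,0,0],[5.5,5,-1,0,0,0,0],[5.5,5,-1,0,0,0,0]]'
python3 -m handwheel '[[5.5,5,0,0,0,0,0],[5.5,3,0,0,0,0,0],[5.5,0,0,0,0,0,0]]'
python3 - <<'E'
from h import *
np.set_printoptions(suppress=True,precision=2)
for n in("top","scene"):
    p=viewer.snapshot(n);cv2.imwrite(f"pics/t_{n}.png",p["color"])
    print(n);print(blocks(p,c=(499,-331),rx=90,ry=130,zlo=28,zhi=40,zp=34))
    m=mask(p,"tray");print("tray",edgerect(p,m,22));
    m=mask(p,"plate");m2=mask(p,"mat");print("plate",edgerect(p,m,12),"mat",edgerect(p,m2|m,4))
    o=(400,160) if n=="top" else (20,200)
    cv2.imwrite(f"pics/t2_{n}.png",cv2.resize(p["color"][o[1]:o[1]+140,o[0]:o[0]+190],None,fx=4.2,fy=4.2,interpolation=cv2.INTER_CUBIC))
E
```

```text
time_s: 47.58
tool_pos: [510.6, -121.6, 129.5]
tcp_rot: [[0.198, 0.98, 0.001], [0.98, -0.198, 0.0], [0.0, 0.001, -1.0]]
contact_force: [0.3, 0.3, 0.1]
width: 0.631
time_s: 47.95
tool_pos: [526.9, -41.6, 129.3]
tcp_rot: [[0.193, 0.981, 0.0], [0.981, -0.193, 0.001], [0.001, 0.0, -1.0]]
contact_force: [-0.1, -0.7, 0.4]
width: 0.633
top
[[ 486.3 -394.9   36.6   20.7  -10.8  126. ]
 [ 493.7 -351.4   36.6   20.8  -10.4  126. ]
 [ 502.4 -308.3   37.1   20.1  -11.7  126. ]
 [ 511.1 -263.5   36.5   19.5  -11.1  120. ]]
tray [ 497.8  -329.45  133.76  225.93   -0.22]
plate [479.18 326.37  90.33 211.68  -0.07] mat [479.73 326.74 134.16 243.46  -0.06]
scene
[[ 492.5 -394.4   42.1   25.   -13.3  121. ]
 [ 498.6 -349.9   41.3   22.6  -15.3  112. ]
 [ 508.4 -307.6   44.3   22.9   -9.3  118. ]
 [ 517.  -263.2   44.7   22.8   -9.7  121. ]]
tray [ 512.38 -325.89  157.47  234.8    -0.21]
plate [481.74 324.97 111.08 212.84  -0.04] mat [482.37 325.15 139.45 240.18  -0.07]
```

View pics/t_scene.png

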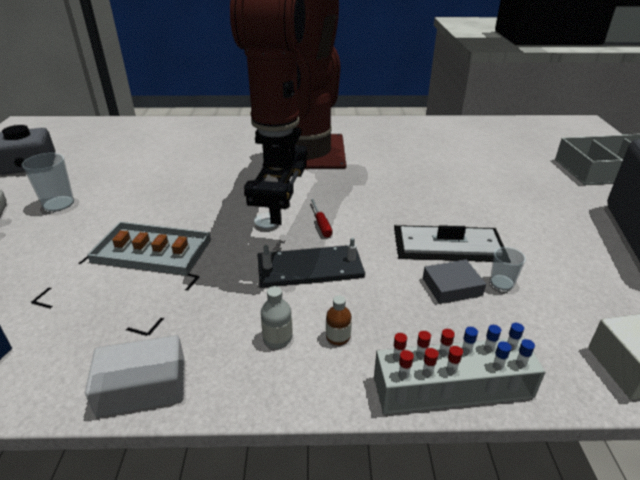

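View pics/t_top.png

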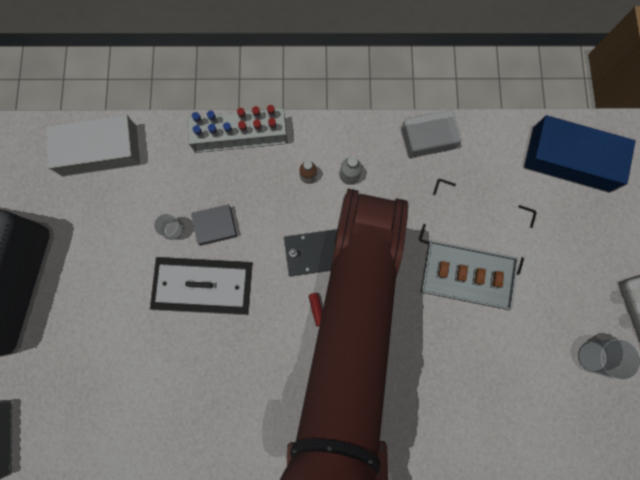

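The plate is centred on the mat, with the 20 mm and 15 mm borders even all round. All four blocks stand in the tray and the jig is empty. Next I set up a two-finger push behind the tray's near wall.

```bash
python3 -m handwheel '[[5.5,0,0,0,0,0,-10],[5.5,0,0,0,0,0,-10],[5.5,0,0,0,0,0,-10],[5.5,0,0,0,0,0,-10],[5.5,0,0,0,0,0,-10],[5.5,0,0,0,0,0,-10],[5.5,0,0,0,0,0,-10],[5.5,0,0,0,0,0,-10],[5.5,0,0,0,0,0,-9.8],[8.7,0,0,0,0,0,0]]'
python3 - <<'E'
from h import *
c=np.array([498.5,-330]);a=-.203
R=np.array([[np.cos(a),-np.sin(a)],[np.sin(a),np.cos(a)]])
g=c+R@[-84,0];print(g);to(*g,110,90+np.degrees(a))
E
```

```text
time_s: 49.6
tool_pos: [526.3, -44.9, 128.9]
tcp_rot: [[-0.979, 0.203, -0.0], [0.203, 0.979, 0.0], [0.0, 0.0, -1.0]]
contact_force: [-0.5, 0.1, -0.1]
width: 0.684
[ 416.22484252 -313.0648749 ]
t 49.6 pos [526.3 -44.9 128.9] jaw 78.3 | shift now-axes [  5.34 -28.49   1.89] turn az -0.07 tilt [ 0. -0. -0.] | shift after turn [  5.38 -28.48   1.89] | F [-0.5  0.1 -0.1] w 59.5 q7 1.51
```

```bash
python3 -m handwheel '[[8.7,0.6,-3,0,0,0,0],[8.7,0.8,-4.5,0,0,0,0],[8.7,0.8,-4.5,0,0,0,0],[8.7,0.8,-4.5,0,0,0,0],[8.7,0.8,-4.5,0,0,0,0],[8.7,0.8,-4.5,0,0,0,0],[8.7,0.8,-3,0,0,0,0],[8.7,0,0,1,0,0,0],[8.7,0,0,0,0,0,0]]'
python3 - <<'E'
from h import *
to(416.2,-313,28,78.4)
E
```

```text
time_s: 50.72
tool_pos: [416.0, -312.0, 118.0]
tcp_rot: [[-0.979, 0.203, -0.001], [0.203, 0.979, 0.001], [0.002, 0.0, -1.0]]
contact_force: [-0.1, 0.3, 0.2]
width: 0.998
t 50.73 pos [ 416. -312.  118.] jaw 78.28 | shift now-axes [-0.06 -0.1   9.  ] turn az -0.12 tilt [ 0.03 -0.09  0.  ] | shift after turn [-0.06 -0.1   9.  ] | F [-0.1  0.3  0.2] w 86.8 q7 2.12
```

```bash
python3 -m handwheel '[[8.7,0,-0.1,2.5,0,0,0],[8.7,0,0,2.5,0,0,0],[8.7,0,0,2.5,0,0,0],[8.7,0,0,1.5,0,0,0],[8.7,0,0,0,0,0,0]]'
python3 - <<'E'
from h import *
to(416.2,-313,28,78.4)
p=viewer.snapshot("top");cv2.imwrite("pics/p1.png",cv2.resize(p["color"][160:320,400:560],None,fx=3.7,fy=3.7))
print(edgerect(p,mask(p,"tray"),22))
p=viewer.snapshot("scene");cv2.imwrite("pics/p1s.png",cv2.resize(p["color"][200:330,20:230],None,fx=3.7,fy=3.7))
E
```

```text
time_s: 51.35
tool_pos: [415.9, -312.9, 28.2]
tcp_rot: [[-0.98, 0.201, -0.002], [0.201, 0.98, 0.001], [0.002, 0.0, -1.0]]
contact_force: [0.0, 0.2, -0.1]
width: 1.0
t 51.35 pos [ 415.9 -312.9   28.2] jaw 78.43 | shift now-axes [-0.03 -0.    0.02] turn az 0.03 tilt [ 0.01 -0.1   0.  ] | shift after turn [-0.03 -0.    0.02] | F [ 0.   0.2 -0.1] w 87.0 q7 2.24
[ 4.98482e+02 -3.27391e+02  1.33202e+02  2.20427e+02 -2.02000e-01]
```

View pics/p1.png

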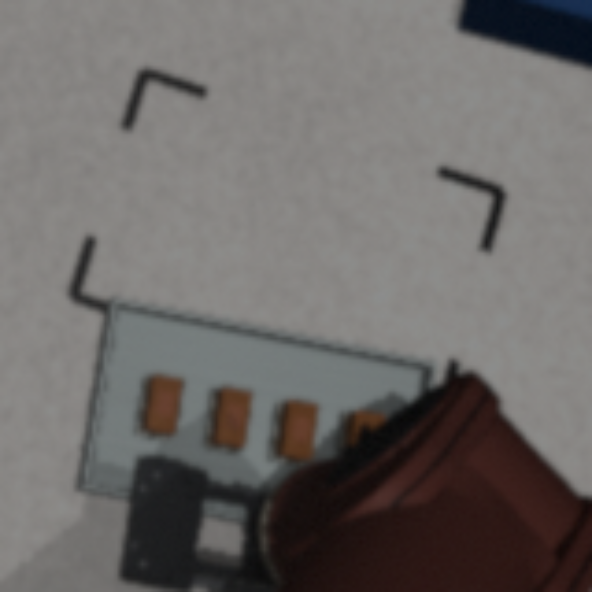

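View pics/p1s.png

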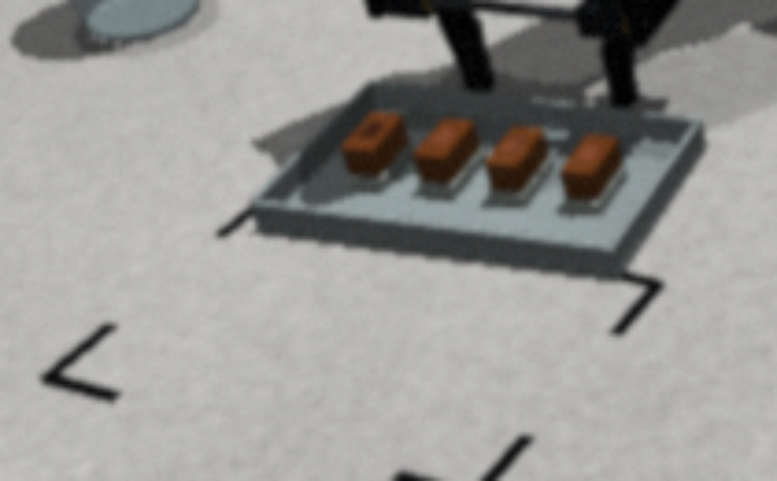

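The fingers stand clear behind the near wall. I'll creep forward to contact.

```bash
python3 -m handwheel '[[8.7,-0.3,0,0,0,0,0],[8.7,-0.2,0,0,0,0,0],[8.7,-0.2,0,0,0,0,0],[8.7,-0.1,0,0,0,0,0],[8.7,-0.1,0,0,0,0,0]]'; python3 -m handwheel '[[8.7,-0.2,0,0,0,0,0],[8.7,-0.2,0,0,0,0,0]]'
```

```text
time_s: 52.12
tool_pos: [424.9, -315.5, 28.8]
tcp_rot: [[-0.98, 0.201, -0.0], [0.201, 0.98, -0.0], [0.0, -0.0, -1.0]]
contact_force: [-0.2, 0.4, -0.0]
width: 1.001
time_s: 52.38
tool_pos: [427.5, -316.4, 28.7]
tcp_rot: [[-0.979, 0.202, -0.002], [0.202, 0.979, 0.001], [0.002, 0.0, -1.0]]
contact_force: [-5.3, 1.0, 5.0]
width: 0.999
```

Contact at 5 N with the pusher square to the wall. I'll push on a shallow arc that also turns the tray about 8°.

```bash
python3 -m handwheel '[[8.7,-0.3,0.03,0,0,0,0.2],[8.7,-0.5,0.04,0,0,0,0.3],[8.7,-0.5,0.04,0,0,0,0.3],[8.7,-0.5,0.04,0,0,0,0.3],[8.7,-0.5,0.04,0,0,0,0.3],[8.7,-0.5,0.04,0,0,0,0.3],[8.7,-0.5,0.04,0,0,0,0.3],[8.7,-0.5,0.04,0,0,0,0.3],[8.7,-0.4,0.04,0,0,0,0.3],[8.7,-0.2,0.02,0,0,0,0.1]]'
python3 - <<'E'
from h import *
to(556.8,-341.3,28.5,70.35)
p=viewer.snapshot("top");cv2.imwrite("pics/p2.png",cv2.resize(p["color"][160:320,400:560],None,fx=3.7,fy=3.7))
print(edgerect(p,mask(p,"tray"),22))
p=viewer.snapshot("scene");cv2.imwrite("pics/p2s.png",cv2.resize(p["color"][200:330,20:230],None,fx=3.7,fy=3.7))
E
```

```text
time_s: 53.62
tool_pos: [471.5, -322.4, 28.6]
tcp_rot: [[-0.969, 0.247, -0.002], [0.247, 0.969, 0.001], [0.002, 0.0, -1.0]]
contact_force: [-5.5, 0.2, 2.9]
width: 1.0
t 53.62 pos [ 471.5 -322.4   28.6] jaw 75.69 | shift now-axes [-8.73  0.27 -0.01] turn az 5.34 tilt [ 0.02 -0.12  0.  ] | shift after turn [-8.67  1.08 -0.01] | F [-5.5  0.2  2.9] w 87.0 q7 2.18
[ 5.47055e+02 -3.23488e+02  1.30914e+02  1.91526e+02 -2.35000e-01]
```

View pics/p2s.png

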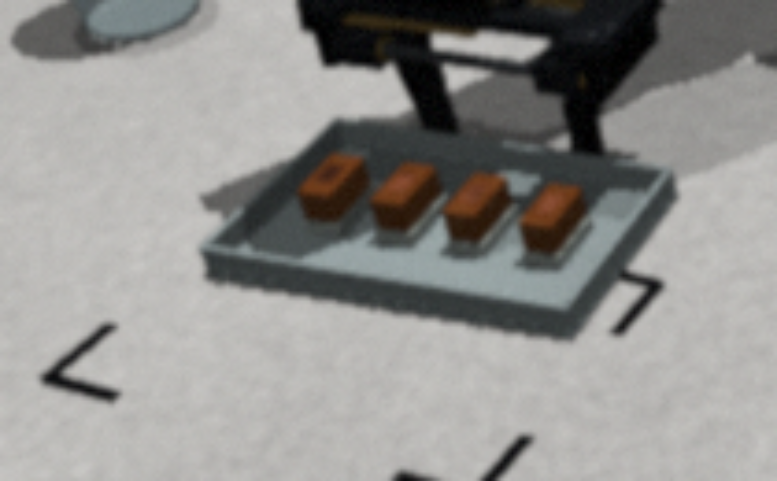

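```bash
python3 -m handwheel '[[8.7,-0.3,0.03,0,0,0,0.2],[8.7,-0.5,0.04,0,0,0,0.3],[8.7,-0.5,0.04,0,0,0,0.3],[8.7,-0.5,0.04,0,0,0,0.3],[8.7,-0.5,0.04,0,0,0,0.3],[8.7,-0.5,0.04,0,0,0,0.3],[8.7,-0.5,0.04,0,0,0,0.3],[8.7,-0.5,0.04,0,0,0,0.3],[8.7,-0.5,0.04,0,0,0,0.3],[8.7,-0.4,0.04,0,0,0,0.3]]';python3 -m handwheel '[[8.7,-0.4,0.03,0,0,0,0.3],[8.7,-0.5,0.04,0,0,0,0.3],[8.7,-0.5,0.04,0,0,0,0.3],[8.7,-0.4,0.04,0,0,0,0.3],[8.7,-0.3,0.04,0,0,0,0.2],[8.7,-0.2,0,0,0,0,0.1]]'
python3 - <<'E'
from h import *
to(556.8,-341.3,28.5,70.35)
p=viewer.snapshot("top");cv2.imwrite("pics/p3.png",cv2.resize(p["color"][160:320,400:560],None,fx=3.7,fy=3.7))
print(edgerect(p,mask(p,"tray"),22))
p=viewer.snapshot("scene");cv2.imwrite("pics/p3s.png",cv2.resize(p["color"][200:350,10:230],None,fx=3.6,fy=3.6))
E
```

```text
time_s: 55.02
tool_pos: [519.1, -331.4, 28.9]
tcp_rot: [[-0.955, 0.296, -0.0], [0.296, 0.955, -0.0], [0.0, -0.0, -1.0]]
contact_force: [-2.7, 1.9, -1.5]
width: 0.997
time_s: 55.78
tool_pos: [541.4, -336.5, 28.9]
tcp_rot: [[-0.947, 0.32, -0.0], [0.32, 0.947, 0.0], [0.0, -0.0, -1.0]]
contact_force: [-3.7, 1.3, 0.6]
width: 0.997
t 55.77 pos [ 541.4 -336.5   28.9] jaw 71.32 | shift now-axes [-1.61  0.04  0.04] turn az 0.97 tilt [-0.   -0.01  0.  ] | shift after turn [-1.61  0.07  0.04] | F [-3.7  1.3  0.6] w 86.8 q7 2.09
[765.416 -42.963  49.854  71.294   1.313]
```

View pics/p3.png

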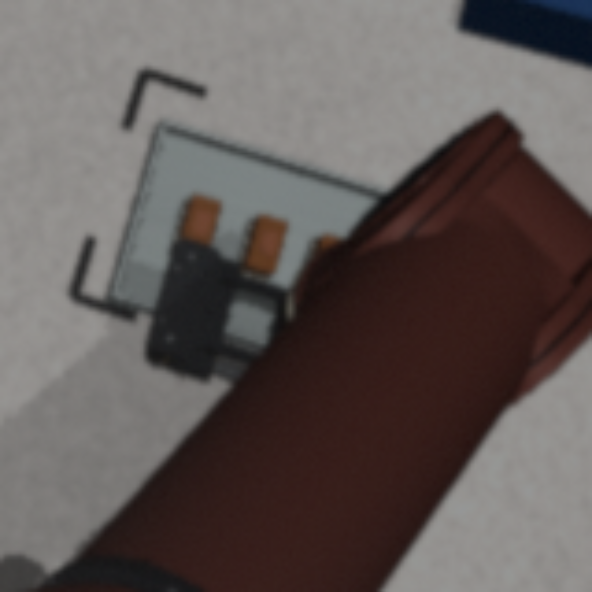

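View pics/p3s.png

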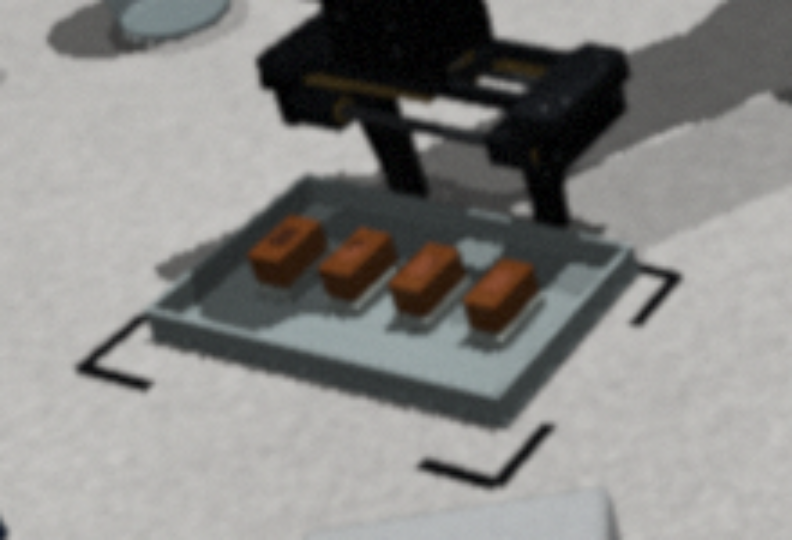

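Tracking well. I'll push about 12 of the last 16 mm, back off, and measure the gaps with the arm out of the way.

```bash
python3 -m handwheel '[[8.7,-0.3,0.02,0,0,0,0.2],[8.7,-0.4,0.02,0,0,0,0.3],[8.7,-0.3,0.02,0,0,0,0.3],[8.7,-0.2,0,0,0,0,0.17],[8.7,0,0,0,0,0,0],[8.7,1,0,0,0,0,0],[8.7,2,0,-1,0,0,0],[8.7,0,0,-3,0,0,0],[8.7,0,0,-4,0,0,0],[8.7,0,0,-3,0,0,0]]';python3 -m handwheel '[[8.7,0,4,0,0,0,0],[8.7,0,5,0,0,0,0],[8.7,0,5,0,0,0,0],[8.7,0,5,0,0,0,0],[8.7,0,5,0,0,0,0],[8.7,0,0,0,0,0,0]]'
python3 - <<'E'
from h import *
p=viewer.snapshot("top");cv2.imwrite("pics/p4.png",cv2.resize(p["color"][165:285,400:560],None,fx=5,fy=5,interpolation=cv2.INTER_CUBIC))
print(edgerect(p,mask(p,"tray"),22));to(556.8,-341.3,28.5,70.35)
p=viewer.snapshot("scene");cv2.imwrite("pics/p4s.png",cv2.resize(p["color"][220:350,20:220],None,fx=4,fy=4,interpolation=cv2.INTER_CUBIC))
print(edgerect(p,mask(p,"tray"),22))
E
```

```text
time_s: 57.18
tool_pos: [524.7, -330.1, 140.8]
tcp_rot: [[-0.942, 0.337, 0.002], [0.337, 0.942, -0.001], [-0.002, 0.0, -1.0]]
contact_force: [0.3, -0.1, -0.4]
width: 1.004
time_s: 57.92
tool_pos: [606.9, -98.2, 138.6]
tcp_rot: [[-0.944, 0.329, 0.001], [0.329, 0.944, 0.002], [-0.001, 0.002, -1.0]]
contact_force: [-0.5, -0.8, 0.1]
width: 1.0
[ 6.21596e+02 -3.61925e+02  1.37641e+02  2.25237e+02 -3.55000e-01]
t 58.02 pos [ 605.3 -103.7  139. ] jaw 70.41 | shift now-axes [ -3.39 -24.01  11.05] turn az 0.06 tilt [-0.    0.04  0.  ] | shift after turn [ -3.42 -24.01  11.05] | F [-0.7 -1.7  0.3] w 87.1 q7 1.59
[ 6.35343e+02 -3.59756e+02  1.46530e+02  2.36375e+02 -3.43000e-01]
```

View pics/p4.png

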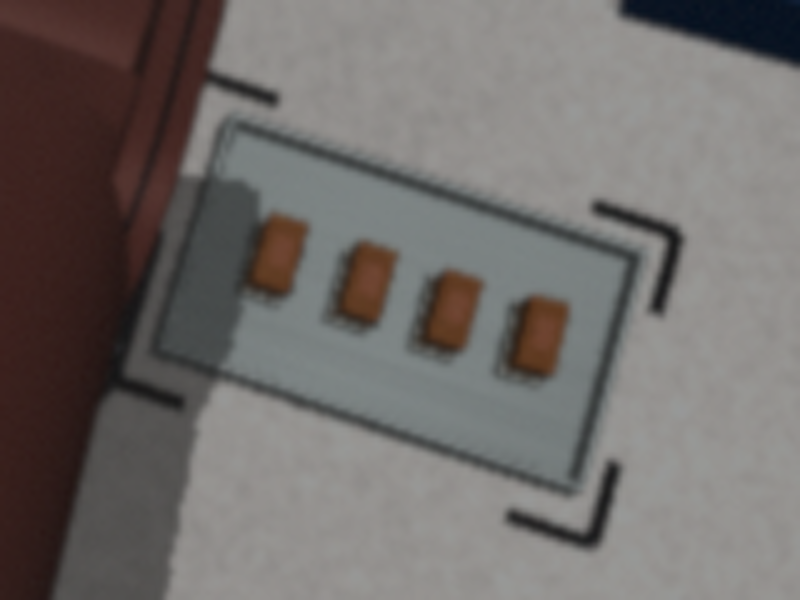

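View pics/p4s.png

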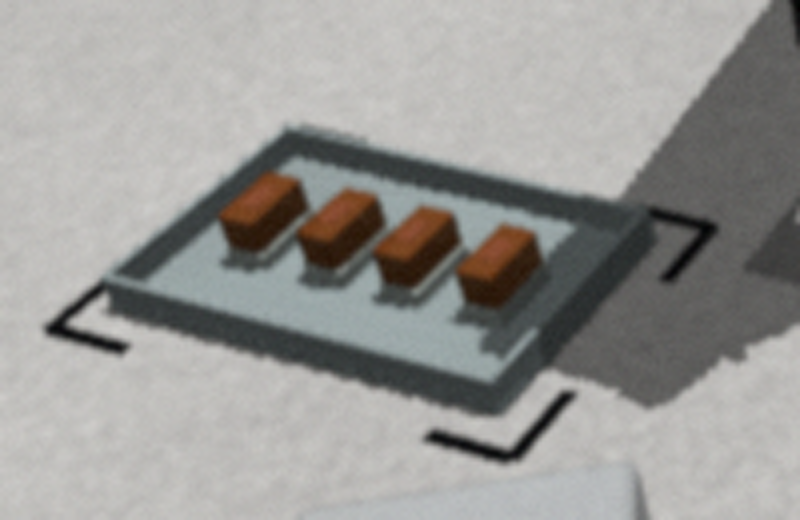

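The tray is nearly there. I'll clear the arm further and measure properly.

```bash
python3 -m handwheel '[[8.7,0,5,0,0,0,0],[8.7,0,5,0,0,0,0],[8.7,0,5,0,0,0,0],[8.7,0,0,0,0,0,0]]'
python3 - <<'E'
from h import *
p=viewer.snapshot("top");cv2.imwrite("pics/p5.png",cv2.resize(p["color"][165:285,410:550],None,fx=5.7,fy=5,interpolation=cv2.INTER_CUBIC))
c=cv2.cvtColor(p["color"],cv2.COLOR_BGR2GRAY)
np.save("top5.npy",p["color"])
cv2.imwrite("pics/p5.png",cv2.resize(p["color"][170:280,412:546],None,fx=5.95,fy=5.45,interpolation=cv2.INTER_CUBIC)) if 0 else cv2.imwrite("pics/p5.png",cv2.resize(p["color"][170:280,412:546],None,fx=5,fy=5,interpolation=cv2.INTER_CUBIC))
p=viewer.snapshot("scene");cv2.imwrite("pics/p5s.png",cv2.resize(p["color"][240:345,20:210],None,fx=4,fy=4,interpolation=cv2.INTER_CUBIC))
E
```

```text
time_s: 58.62
tool_pos: [656.6, 41.5, 138.4]
tcp_rot: [[-0.943, 0.332, 0.0], [0.332, 0.943, 0.001], [0.0, 0.001, -1.0]]
contact_force: [-0.1, -1.3, -0.7]
width: 1.0
```

View pics/p5.png

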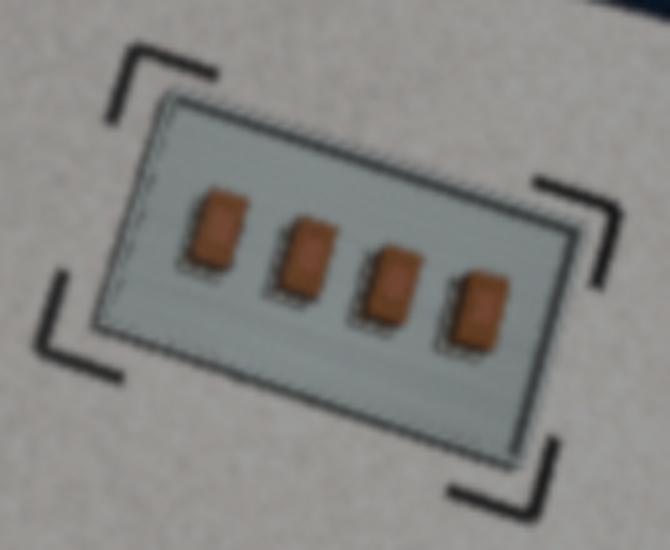

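View pics/p5s.png

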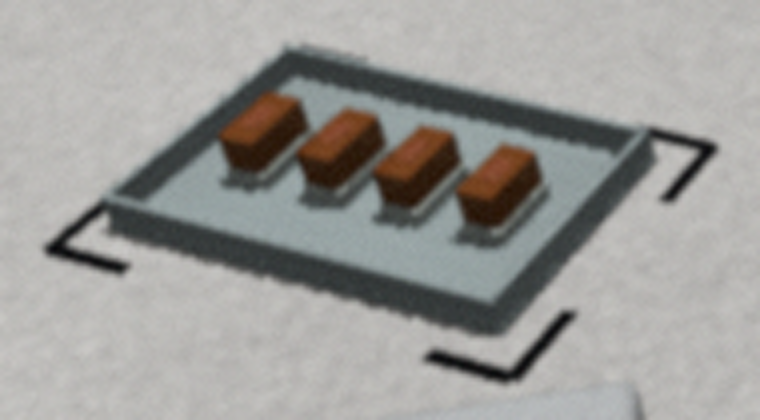

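```bash
cat > m.py <<'E'
from h import *
np.set_printoptions(suppress=True,precision=3)
from scipy.optimize import least_squares
def fit(p,uv,L,W,z):
    loc=np.array([[L/2,W/2],[L/2,-W/2],[-L/2,-W/2],[-L/2,W/2]])
    def pts(s):
        c,si=np.cos(s[2]),np.sin(s[2]);return np.c_[loc@np.array([[c,si],[-si,c]])+s[:2],np.full(4,z)]
    r=least_squares(lambda s:(proj(p,pts(s))-uv).ravel(),[620,-360,-.34])
    return r.x,np.abs(r.fun).max(),pts(r.x)
E
python3 - <<'E'
from m import *
img=None
for n,o,sc,tape,tray in(("top",(412,170),5,[[137,48],[620,210],[535,518],[40,348]],[[168,95],[577,230],[518,465],[95,326]]),):
    p=viewer.snapshot(n)
    f=lambda a:(np.array(a)+.5)/sc-.5+o
    A,e,PA=fit(p,f(tape),168,258,0);T,e2,PT=fit(p,f(tray),130,220,22)
    print(n,"area",A,e,"tray",T,e2)
    a=A[2];d=T[:2]-A[:2];print("tray in area frame:",d@[np.cos(a),np.sin(a)],d@[-np.sin(a),np.cos(a)],np.degrees(T[2]-a))
    im=cv2.resize(p["color"][170:280,412:546],None,fx=5,fy=5,interpolation=cv2.INTER_CUBIC)
    for P,col in((PA,(0,255,0)),(PT,(0,0,255)),(PT-[0,0,22],(255,0,0))):
        q=((proj(p,P)-o+.5)*5-.5).round().astype(int);cv2.polylines(im,[q],True,col,1)
    cv2.imwrite("pics/p6.png",im)
E
```

```text
top area [ 625.356 -365.79    -0.347] 0.25495416607870425 tray [ 621.41  -361.941   -0.336] 1.4565409012853934
tray in area frame: -5.020322805797248 2.2752638227057185 0.6434938599514377
```

View pics/p6.png

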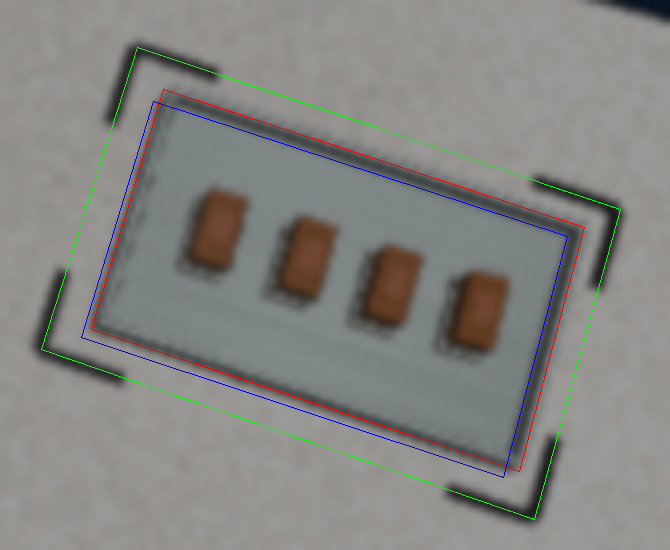

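Run:
```python
from m import *
p=viewer.snapshot("scene");o=(20,240);sc=4
f=lambda a:(np.array(a)+.5)/sc-.5+o
T,e2,PT=fit(p,f([[492,305],[107,198],[288,47],[650,130]]),130,220,22)
def fit3(uv,L,W):
    loc=np.array([[L/2,W/2],[L/2,-W/2],[-L/2,W/2]])
    pts=lambda s:np.c_[loc@np.array([[np.cos(s[2]),np.sin(s[2])],[-np.sin(s[2]),np.cos(s[2])]])+s[:2],np.zeros(3)]
    r=least_squares(lambda s:(proj(p,pts(s))-uv).ravel(),[620,-360,-.34]);return r.x,abs(r.fun).max()
A,e=fit3(f([[513,378],[50,247],[715,147]]),168,258)
print("area",A,e,"tray",T,e2)
a=A[2];d=T[:2]-A[:2];print("tray in area frame:",d@[np.cos(a),np.sin(a)],d@[-np.sin(a),np.cos(a)],np.degrees(T[2]-a))
im=cv2.resize(p["color"][240:345,20:210],None,fx=4,fy=4,interpolation=cv2.INTER_CUBIC)
L,W=84,129;loc=np.array([[L,W],[L,-W],[-L,-W],[-L,W]])
PA=np.c_[loc@np.array([[np.cos(a),np.sin(a)],[-np.sin(a),np.cos(a)]])+A[:2],np.zeros(4)]
for P,col in((PA,(0,255,0)),(PT,(0,0,255)),(PT-[0,0,22],(255,0,0))):
    q=((proj(p,P)-o+.5)*4-.5).round().astype(int);cv2.polylines(im,[q],True,col,1)
cv2.imwrite("pics/p7.png",im)
```

```text
area [ 625.636 -363.741   -0.348] 0.39042989147594653 tray [ 627.187 -362.863   -0.348] 1.968790668818258
tray in area frame: 1.1575405572394764 1.3548581497619283 0.013988128811909936
```

View pics/p7.png

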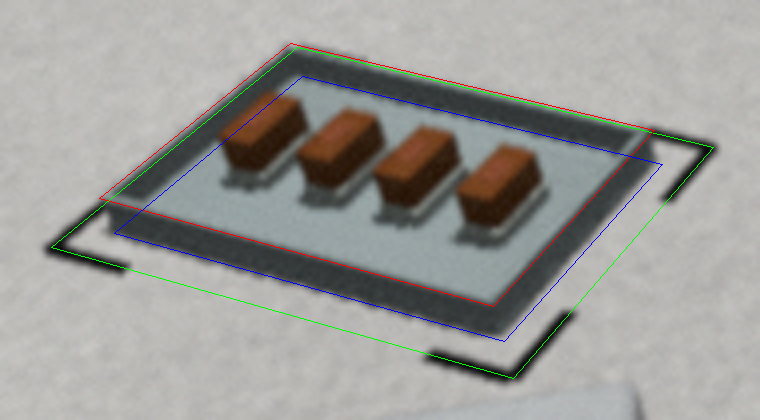

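The visible bottom edges suit this best, being in the same plane as the tape. I'll measure the gaps there in the scene view.

Run:
```python
from m import *
p=viewer.snapshot("scene");o=(20,240);sc=4
f=lambda a:(np.array(a)+.5)/sc-.5+o
A=np.array([625.636,-363.741,-.348]);a=A[2]
def loc(uv,z=0):
    d=toplane(p,f(uv),z)-A[:2];return np.c_[d@[np.cos(a),np.sin(a)],d@[-np.sin(a),np.cos(a)]]
print(loc([[513,378],[50,247],[715,147]]))
print("bottom FL,FR,NL",loc([[498,333],[112,233],[653,158]]))
im=cv2.resize(p["color"][285:335,110:200],None,fx=8,fy=8,interpolation=cv2.INTER_CUBIC)
cv2.imwrite("pics/p8.png",im)
im=cv2.resize(p["color"][265:325,20:110],None,fx=8,fy=8,interpolation=cv2.INTER_CUBIC)
cv2.imwrite("pics/p9.png",im)
```

```text
[[  83.952  128.853]
 [  83.967 -129.833]
 [ -84.182  129.798]]
bottom FL,FR,NL [[  62.799  105.812]
 [  66.602 -109.584]
 [ -66.385  104.796]]
```

View pics/p8.png

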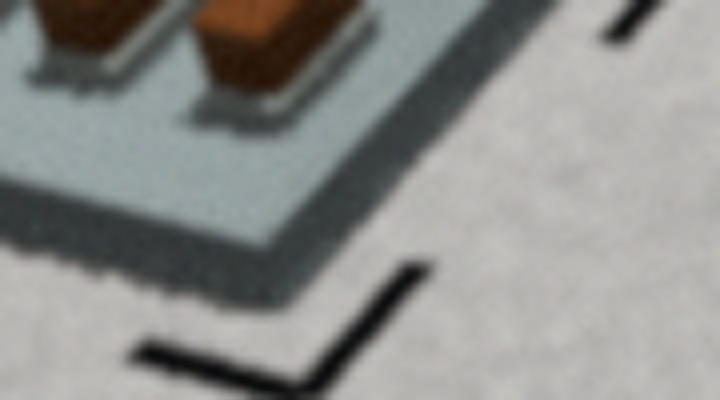

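View pics/p9.png

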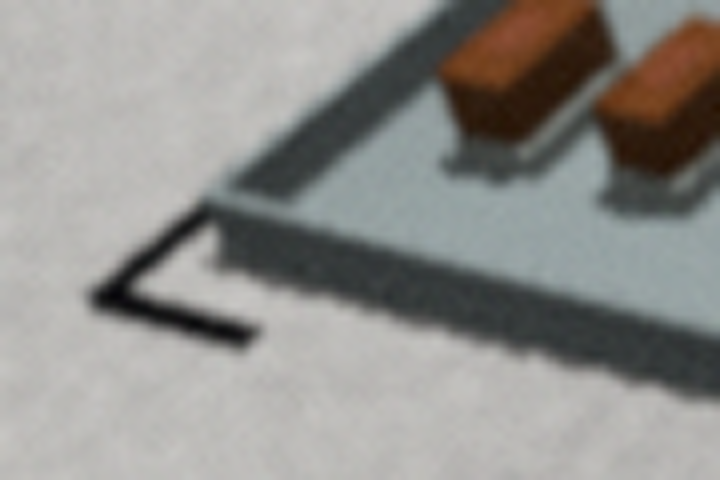

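The two views disagree by a few mm, and one pixel covers about 2.3 mm. I'll rectify both views and average intensity profiles along the edges for a sub-pixel measurement.

Run:
```python
from m import *
A=np.array([625.5,-365,-.347]);a=A[2];Rm=np.array([[np.cos(a),-np.sin(a)],[np.sin(a),np.cos(a)]])
xs=np.arange(-100,100.1,.5);ys=np.arange(-145,145.1,.5)
for n in("top","scene"):
    ims=[];
    for i in range(4): p=viewer.snapshot(n);ims.append(p["color"].astype(np.float32))
    im=np.mean(ims,0)
    for z in(0,22):
        X,Y=np.meshgrid(xs,ys,indexing="ij");W=np.c_[X.ravel(),Y.ravel()]@Rm.T+A[:2]
        q=proj(p,np.c_[W,np.full(len(W),z)]).astype(np.float32)
        r=cv2.remap(im,q[:,0].reshape(X.shape),q[:,1].reshape(X.shape),cv2.INTER_CUBIC)
        np.save(f"r_{n}_{z}.npy",r)
        out=r[::-1,::-1].clip(0,255).astype(np.uint8)  # x up, y left
        out=np.ascontiguousarray(out)
        def L(x,y):return (int((145-y)*2),int((100-x)*2))
        for (hx,hy),col in(((84,129),(0,255,0)),((65,110),(0,0,255))):
            cv2.rectangle(out,L(hx,hy),L(-hx,-hy),col,1)
        cv2.imwrite(f"pics/r_{n}_{z}.png",out)
```

```text
(no output)
```

View pics/r_top_22.png

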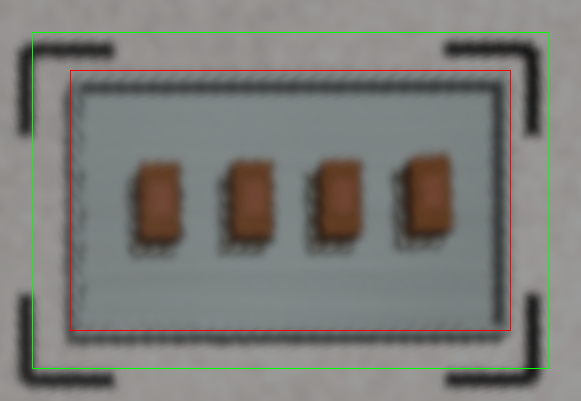

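View pics/r_top_0.png

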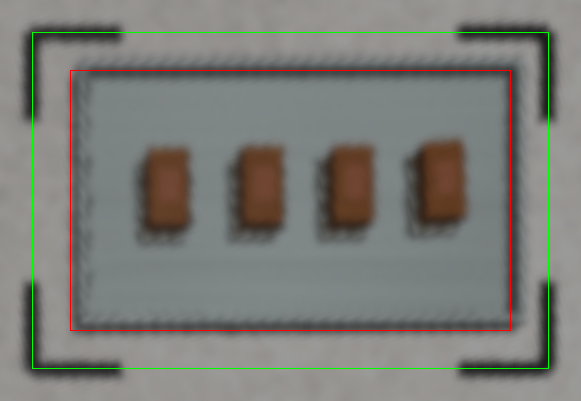

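View pics/r_scene_0.png

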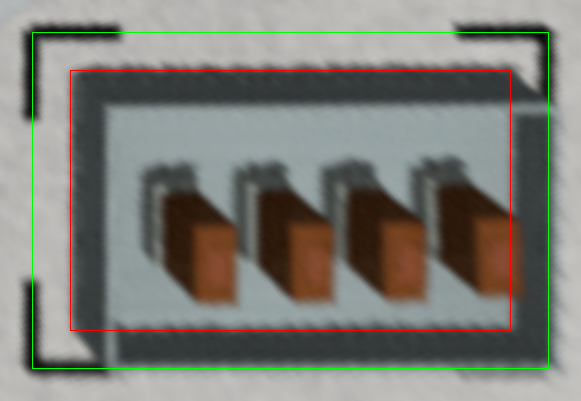

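View pics/r_scene_22.png

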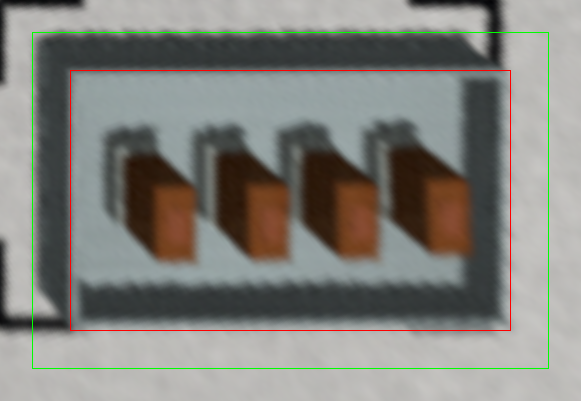

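Run:
```python
import numpy as np
xs=np.arange(-100,100.1,.5);ys=np.arange(-145,145.1,.5)
def pr(n,z,axis,lo,hi,rng):
    r=np.load(f"r_{n}_{z}.npy").mean(2)
    if axis=="x": v=r[:,(ys>=lo)&(ys<=hi)].mean(1);c=xs
    else: v=r[(xs>=lo)&(xs<=hi)].mean(0);c=ys
    k=(c>=rng[0])&(c<=rng[1])&(np.mod(c,1)==0);print(n,z,axis,(lo,hi),rng,v[k].round().astype(int).tolist())
for n in("top","scene"):
    pr(n,0,"x",92,122,(76,92));pr(n,0,"x",-122,-92,(76,92))
    if n=="top": pr(n,0,"x",92,122,(-92,-76));pr(n,0,"x",-122,-92,(-92,-76));pr(n,0,"y",-78,-50,(-136,-122))
    else: pr(n,0,"x",110,122,(-92,-76))
    pr(n,0,"y",50,78,(122,136));pr(n,0,"y",-78,-50,(122,136))
    for z in(0,22):
        pr(n,z,"x",-80,-40,(50,78));pr(n,z,"x",40,80,(50,78));pr(n,z,"x",-80,-40,(-78,-50));pr(n,z,"x",40,80,(-78,-50))
        pr(n,z,"y",-30,30,(96,122));pr(n,z,"y",-30,30,(-122,-96))
```

```text
top 0 x (92, 122) (76, 92) [138, 131, 120, 103, 86, 69, 54, 45, 46, 56, 72, 92, 111, 125, 136, 142, 145]
top 0 x (-122, -92) (76, 92) [146, 142, 132, 117, 98, 78, 58, 43, 38, 43, 58, 78, 99, 117, 131, 139, 144]
top 0 x (92, 122) (-92, -76) [144, 137, 125, 108, 89, 70, 55, 47, 48, 58, 75, 94, 113, 127, 137, 143, 146]
top 0 x (-122, -92) (-92, -76) [147, 141, 130, 114, 94, 74, 55, 42, 40, 49, 66, 88, 109, 126, 138, 145, 149]
top 0 y (-78, -50) (-136, -122) [148, 141, 127, 107, 84, 60, 42, 32, 35, 48, 68, 90, 112, 129, 140]
top 0 y (50, 78) (122, 136) [143, 137, 126, 109, 89, 69, 52, 42, 42, 52, 68, 88, 108, 126, 137]
top 0 y (-78, -50) (122, 136) [142, 135, 123, 105, 85, 65, 50, 42, 44, 54, 71, 91, 111, 128, 140]
top 0 x (-80, -40) (50, 78) [130, 131, 131, 131, 131, 131, 130, 129, 127, 123, 115, 104, 91, 78, 70, 68, 74, 86, 100, 112, 121, 127, 132, 137, 142, 145, 146, 148, 148]
top 0 x (40, 80) (50, 78) [131, 131, 131, 131, 132, 132, 131, 130, 127, 121, 112, 100, 87, 77, 72, 74, 83, 96, 109, 119, 124, 128, 132, 137, 140, 143, 145, 146, 147]
top 0 x (-80, -40) (-78, -50) [149, 149, 149,
[... 3369 characters left out ...]
, 69, 59, 55, 55, 55, 56, 56, 56, 57, 57, 57, 57]
scene 22 x (-80, -40) (-78, -50) [189, 188, 187, 187, 187, 187, 187, 187, 186, 183, 179, 172, 165, 158, 150, 142, 132, 120, 107, 92, 78, 67, 61, 57, 55, 55, 56, 56, 57]
scene 22 x (40, 80) (-78, -50) [187, 187, 187, 187, 187, 187, 187, 187, 187, 187, 186, 184, 180, 175, 166, 154, 139, 121, 102, 84, 70, 61, 57, 55, 55, 55, 56, 56, 56]
scene 22 y (-30, 30) (96, 122) [149, 152, 154, 154, 153, 153, 153, 152, 152, 152, 153, 152, 146, 134, 116, 95, 77, 66, 61, 60, 61, 61, 61, 61, 62, 63, 65]
scene 22 y (-30, 30) (-122, -96) [191, 191, 190, 190, 190, 190, 190, 189, 189, 187, 185, 182, 177, 170, 160, 147, 131, 113, 95, 79, 68, 62, 60, 59, 60, 60, 61]
```

The edge profiles put the tray within about 1 mm of the area's centre: (-0.7,-0.7) mm from the top view and (+0.6,0) from the scene view. Its turn is within about 0.2°, so it needs no more pushing. I'll take one last look at everything before handing in.

Run:
```python
from m import *
p=viewer.snapshot("scene");cv2.imwrite("pics/z.png",p["color"])
for n in("dish","reagent","buffer","slidebox","beaker","driver"):
    print(n,[(c,toplane(p,u,0)[0]) for u,c in mark(p,n)][:1])
print(blocks(p,c=(625,-365),rx=110,ry=140,zlo=28,zhi=40,zp=34))
s=sensors.get_state();print(s["time_s"],s["tool_pos"],s["contact_force"])
```

```text
dish [(0.52, array([396.985, -92.688]))]
reagent [(0.7, array([767.068,  68.007]))]
buffer [(0.97, array([754.166, -41.208]))]
slidebox [(0.87, array([632.61 , 294.352]))]
beaker [(0.63, array([622.605, 402.356]))]
driver [(0.78, array([377.73 ,  36.301]))]
[[ 607.9 -425.8   41.2   24.7  -13.1  156. ]
 [ 621.8 -383.5   40.6   25.6  -20.7  159. ]
 [ 635.4 -342.6   40.4   23.7  -18.5  160. ]
 [ 650.3 -298.8   39.7   24.7  -23.7  162. ]]
59.625 [655.781  37.528 138.878] [-0.531  0.518 -0.669]
```

View pics/z.png

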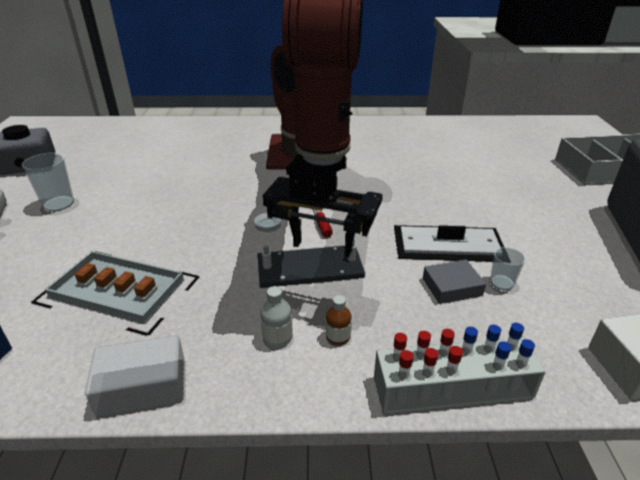

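The tray with its four upright blocks sits between the tapes at about (115,285). The plate lies on the mat at (450,242), the jig is empty, the bystanders are where they were, and the arm is clear of everything.

```bash
python3 -c "
from bench import job
print(job.job_done())"
```

```text
the job is handed in; nothing more can be done
None
```

The job is done and was handed in at about 60 s of the 208 s allowed; it reports no verdict.

- **Cover plate:** I lifted it straight up off the dowels, level, and laid it on the mat. It sits within about 1 mm of the mat's centre, lined up with it, with even borders all round.
- **Blocks:** Four were present, and all stand upright on the tray floor. The last one had been knocked about 4 cm aside in the jig, so my first grasp closed on nothing; I located it again and picked it up normally.
- **Tray:** I pushed it with two fingers on its near wall, without lifting it.
- **Tray check:** My first corner-by-corner measurements disagreed by several mm (top view -5, +2 mm; scene view about +1, +1 mm). The finer edge measurement gave (-0.7, -0.7) mm from the top view and (+0.6, 0) mm from the scene view. The tray's turn was within about 0.2°, so I left it there.
- **Everything else:** The bystanders measured where they started, within the networks' scatter of up to about 12 mm, and looked undisturbed in the pictures. The arm finished clear of everything, with no contact force.

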